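# Set up a laser engraver: snap in support posts, lay on the strip, shut the window

## Robot

A 6-joint arm with a two-finger parallel gripper is mounted at the origin on a cart in front of the work surface, level with it; the furniture and walls round the work are solid. World frame = base frame: x ahead of the robot, y to its left, z up, the work surface at z = 0. Lengths are in m, angles in degrees, forces in N, time in s.
With the tool pointing down it reaches from about 0.35 to 0.875 m from the base axis. Payload 4.2 kg.
Tool frame: the origin (TCP) lies between the finger pads; the fingertips stand 8 mm ahead of it and the grasp point (between the pads) lies 11 mm behind it; z points along the fingers, y is the line along which they close (so a half turn about z gives the same grasp; the last joint's range is limited). The gripper opens to 87 mm and grips with 3 to 60 N. Pads are 19 mm wide; open, the fingers measure 117 mm over their backs; the gripper's body (75 mm by 190 mm) begins 51 mm behind the grasp point.
Start: joints at [-61.673, 22.042, 0.453, 0, -68.411, -14.817], TCP at [0.146, -0.608, 0.197] pointing down, gripper open.
Joint ranges: [-179.83, 179.83], [-69.29, 118.12], [-61.27, 80.66], [-181.25, 117.63], [-171.15, -9.14], [-177.46, 177.46]. Speed limits (degrees/s): [159.86, 159.86, 180, 180, 180, 180].

## Interface

Orientations are given as a 3x3 rotation matrix whose columns are the frame's x, y, z axes.
In Python, from station import sense, capture, camera_model, finish_job, find_in gives the robot as it stands. The module is installed in compiled form; this text tells all that it offers.
- The arm moves only by the tool arm_command, never from a script. Its argument "motion" is a list of rows, each a list of 7 numbers: the finger opening in mm, from 0 to 87, then the shift along the tool's x, y, z in mm, then the turn, a rotation vector about the tool's x, y, z in rad. In form: [[jaw, dx, dy, dz, rx, ry, rz], ...]. A call has 1 to 8 rows; each row shifts and turns the commanded pose from where the row before left it, along the tool's axes as they then stand; what a row does not reach is not made up. A row lasts 1/10 s, in which the tool goes at most 50 mm and 8.59 degrees, less where a joint would pass 70% of its speed; a pose out of reach is approached as far as the arm can. A call with a gripper value outside its range is refused whole. The fingers move at their own pace and stop on an object; the grip force is fixed at half the most. Time passes only in rows, so rows that do not move let the fingers close. It gives the time, the measured TCP pose, the force, the opening and the grip force at its end, in the units of the state.
- sense(): the state, without advancing time (a new reading comes with each control period).
- capture(name): name is "scene" or "top"; returns the picture (400x640x3 uint8, red, green, blue); there is no depth.
- camera_model(name): a dict with "fx", "fy", "cx", "cy" (pixels), "k1" (the pictures are not rectified: a ray, as slopes to the right and down, at radius r is drawn at 1 + k1 r^2 times it, then the intrinsics apply), "R" (3x3) and "t" (3): a world point X has camera coordinates R X + t. Camera axes: x right, y down, z forward; pixel columns grow to the right and rows downward; lengths in m; the calibration is good to about 2 mm. A picture is of the moment at which its call begins. camera_model takes no time and is no camera call.
- finish_job(): hands the job in; it is judged then, once.
Trained networks look in the newest picture that a camera, given by its name, has taken for a name from the list of things; names that differ only in an ending like _2 or _b are one class to them, and where a whole thing is asked for, a point or a joint stands for the part that bears it (a point fixed in the world has none). Each returns a list of dicts, best first, with "p" (0 to 1); they miss things now and then, are a little off and sometimes report something else, mostly with a low value. They report only what shows in the picture. A call takes as long as a camera call.
- find_in(target, camera): "location" ([row, column] in pixels, amid what is visible of it).
The state is a dict: "time_s": time; "joints": joint angles; "joint_velocities": joint speeds; "effort": joint torques, N m; "tcp_pos": TCP position; "ee_rot": TCP orientation; "wrist_force": force on the tool from outside, world axes, zero at the start; "moment": the same for the moment, N m; "gripper_width": opening from 0.0 (shut) to 1.0 (fully open); "gripper_force": force on a finger pad.
Only numpy, scipy, OpenCV 4.12 (cv2) and the standard library are available. Lean on these libraries where they do the work, as an engineer would, in place of code of your own. Each camera call takes 0.05 s, during which the arm holds its last target. There are 200 camera calls.

## Task

Get the laser engraver ready to engrave the oak strip. Slide its amber safety window fully open, take every support post out of the rack and plug each into a sleeve of its own in the engraver's bed: squeeze the post's two spring buttons flush, slide it into the sleeve, and push it right down until both buttons pop out through the sleeve's windows. Then lay the oak strip flat on the posts, centred over the bed and lengthwise along the row of sleeves, let go of it, and slide the window fully shut; leave the other things on the bench where they are.

Things in the scene. Friction and masses are not known exactly. Their poses are not given: they have to be found in the camera images.
- bed (a point): Bed of the laser engraver, middle of its row of sleeves, 12 mm above the bench; x to the back of the machine, y along the row to the left, z up. The engraver is a fixed white box, walls 150 mm high, 208 mm deep (x); its right part is an open-topped well, inside x -92 to 92, y -135 to 160 mm from here, its left part a closed bay, y 160 to 430. Laser head parked over y 127 to 160, 112 mm up.
- window (a joint): Sliding amber window over the well, in m: 0 shut, 0.265 fully open. It opens along the engraver's +y (to the left), over the bay's lid; about 2.5 N of friction, stays where it is left, may start up to 50 mm ajar. Its pane lies 159 mm above the bench.
- window_handle (a point): Middle of the black bar handle on the window, 195 mm above the bench: a round bar 12 mm thick and 90 mm long along the engraver's x, its axis 36 mm above the pane, near the window's right edge. Moves with the window; axes as the engraver's.
- sleeve1 (a point): Centre of the mouth of the right-hand of three upright square aluminium sleeves in a row on the bed, 58 mm apart: bore 30 x 30 mm, wall 3 mm, 54 mm deep to the bed, mouth 66 mm above the bench. Its front and back walls (engraver -x, +x) each have a window 18 mm wide, 24 to 48 mm above the bed, for a post's button. Axes as the engraver's. Starts empty; any post fits any sleeve.
- sleeve2 (a point): Centre of the mouth of the middle of three upright square aluminium sleeves in a row on the bed, 58 mm apart: bore 30 x 30 mm, wall 3 mm, 54 mm deep to the bed, mouth 66 mm above the bench. Its front and back walls (engraver -x, +x) each have a window 18 mm wide, 24 to 48 mm above the bed, for a post's button. Axes as the engraver's. Starts empty; any post fits any sleeve.
- sleeve3 (a point): Centre of the mouth of the left-hand of three upright square aluminium sleeves in a row on the bed, 58 mm apart: bore 30 x 30 mm, wall 3 mm, 54 mm deep to the bed, mouth 66 mm above the bench. Its front and back walls (engraver -x, +x) each have a window 18 mm wide, 24 to 48 mm above the bed, for a post's button. Axes as the engraver's. Starts empty; any post fits any sleeve.
- post1_mid (a point): Support post 1 (may be absent), its centre half-way up: upright blue square tube 28 x 28 mm, 84 mm long, 0.12 kg, tapered black foot (10 mm high, 24 mm wide at its end), flat rubber top; z up. Spring buttons on its +x and -x faces. Starts in the rack, foot 24 mm deep in a pocket and 10 mm above the bench. Home in a sleeve, the foot stands on the bed, the top 96 mm above the bench.
- post2_mid (a point): Support post 2 (may be absent), its centre half-way up: upright blue square tube 28 x 28 mm, 84 mm long, 0.12 kg, tapered black foot (10 mm high, 24 mm wide at its end), flat rubber top; z up. Spring buttons on its +x and -x faces. Starts in the rack, foot 24 mm deep in a pocket and 10 mm above the bench. Home in a sleeve, the foot stands on the bed, the top 96 mm above the bench.
- post3_mid (a point): Support post 3 (may be absent), its centre half-way up: upright blue square tube 28 x 28 mm, 84 mm long, 0.12 kg, tapered black foot (10 mm high, 24 mm wide at its end), flat rubber top; z up. Spring buttons on its +x and -x faces. Starts in the rack, foot 24 mm deep in a pocket and 10 mm above the bench. Home in a sleeve, the foot stands on the bed, the top 96 mm above the bench.
- post1_button_a (a joint): Spring button on the +x face of post 1, in m: 0 out, 0.0055 flush, 0.006 fully in; 2 to 4.5 N. 12 mm wide, 20 mm high, 26 to 46 mm above the foot's end, stands out 5.5 mm (39 mm over both). It moves straight in as one piece: squeezing the upper half sinks all of it, and the lower half can enter the sleeve below the fingers.
- post2_button_a (a joint): Spring button on the +x face of post 2, in m: 0 out, 0.0055 flush, 0.006 fully in; 2 to 4.5 N. 12 mm wide, 20 mm high, 26 to 46 mm above the foot's end, stands out 5.5 mm (39 mm over both). It moves straight in as one piece: squeezing the upper half sinks all of it, and the lower half can enter the sleeve below the fingers.
- post3_button_a (a joint): Spring button on the +x face of post 3, in m: 0 out, 0.0055 flush, 0.006 fully in; 2 to 4.5 N. 12 mm wide, 20 mm high, 26 to 46 mm above the foot's end, stands out 5.5 mm (39 mm over both). It moves straight in as one piece: squeezing the upper half sinks all of it, and the lower half can enter the sleeve below the fingers.
- post1_button_b (a joint): The same on the -x face of post 1. The buttons have square shoulders: the post does not go in with them out. Once their lower edges are inside the sleeve it holds them in, and the post can be let go and pushed down by its top (a few N, 20 mm further) until they pop into the sleeve's windows.
- post2_button_b (a joint): The same on the -x face of post 2. The buttons have square shoulders: the post does not go in with them out. Once their lower edges are inside the sleeve it holds them in, and the post can be let go and pushed down by its top (a few N, 20 mm further) until they pop into the sleeve's windows.
- post3_button_b (a joint): The same on the -x face of post 3. The buttons have square shoulders: the post does not go in with them out. Once their lower edges are inside the sleeve it holds them in, and the post can be let go and pushed down by its top (a few N, 20 mm further) until they pop into the sleeve's windows.
- rack: Loose wooden rack, 0.6 kg, 60 x 190 x 34 mm, origin under its centre, z up, with three 30 mm square pockets, 24 mm deep, in a row along its y, 58 mm apart. The posts stand in it, buttons across the row. Place and turn vary.
- oak_mid (a point): Oak strip to be engraved, 32 mm wide (its x), 220 mm long (its y), 25 mm thick (z), 0.14 kg, starts lying flat on the bench; this is its centre. On the posts its centre is 96.5 mm above the bed.
- glasses_mid (a point): Red-framed safety glasses, 141 x 142 x 42 mm, a bystander; their centre.
- tin_mid (a point): Green-lidded wax tin, 67 mm wide, 33 mm high, a bystander; its centre.

How it is judged:
By the outcome, as a careful person would: the job done as asked, in the order asked, and still so for the second after the job is handed in, with the robot touching nothing.
Of post1, post2, post3 only 2 to 3 are there at a start; the rules pass over those that are not, and their reading is None.
At some moment in a run one of rack may be knocked a few centimetres aside while the robot is not near it.
It also fails if it takes over 210 s, if anything falls off the work surface, if the arm or the gripper's body presses on something with over 40 N, if the wrist force passes 120 N, or if a joint passes its speed limit or range.

## Working session

There is one attempt and no reset: what is moved stays moved. The work goes in short steps, Python scripts to look and compute and a tool call to move; the robot and the scene stay as the last step left them, time stands still between calls to the robot, and variables do not carry over. Pictures are saved under pics/ and viewed, at most 14 in all, crops included, and the job is handed in when it is done.

Besides the shell and the picture viewer there is one more tool, called as a command line: name --pt "numbers of a row" for each row, then --argument value for the rest. arm_command: Moves the arm, as the interface text tells. Its arguments: {"type":"object","properties":{"motion":{"type":"array"}},"required":["motion"]}

```bash
mkdir -p pics
cat > h.py <<'E'
import numpy as np, cv2
from station import sense, capture, camera_model, finish_job, find_in
def ray(cam,rc):
    m=camera_model(cam); d=np.array([(rc[1]-m['cx'])/m['fx'],(rc[0]-m['cy'])/m['fy']]); u=d.copy()
    for _ in range(20): u=d/(1+m['k1']*(u@u))
    R=np.array(m['R']); return -R.T@np.array(m['t']), R.T@np.array([u[0],u[1],1])
def at(cam,rc,z):
    o,v=ray(cam,rc); return o+v*(z-o[2])/v[2]
def pix(cam,X):
    m=camera_model(cam); c=np.array(m['R'])@np.array(X)+np.array(m['t']); u=c[:2]/c[2]; u=u*(1+m['k1']*(u@u))
    return np.array([m['cy']+m['fy']*u[1], m['cx']+m['fx']*u[0]])
def snap(cam,name):
    im=capture(cam); cv2.imwrite('pics/'+name+'.png',im[:,:,::-1]); return im
np.set_printoptions(precision=4,suppress=True)
E
python3 - <<'E'
from h import *
for c in('scene','top'):
    snap(c,c+'0'); m=camera_model(c); print(c,m['fx'],-np.array(m['R']).T@np.array(m['t']),np.array(m['R'])[2])
    for n,z in [('bed',.012),('window_handle',.195),('sleeve1',.066),('post1_mid',.052),('post1_button_a',.046),('rack',.03),('oak_mid',.025),('glasses_mid',.02),('tin_mid',.033)]:
        for d in find_in(n,c)[:4]: print(n,np.round(d['location']),round(d['p'],2),at(c,d['location'],z))
s=sense();print(s['time_s'],s['tcp_pos'],s['ee_rot'],s['wrist_force'])
E
```

```text
scene 419.3893515391567 [0.0106 0.655  1.0159] [ 0.4307 -0.5784 -0.6928]
bed [236. 247.] 0.72 [0.7343 0.0992 0.012 ]
window_handle [195. 275.] 0.66 [0.6498 0.04   0.195 ]
sleeve1 [240. 246.] 0.83 [0.6866 0.1428 0.066 ]
rack [311. 299.] 0.88 [0.422  0.2123 0.03  ]
oak_mid [215. 380.] 0.64 [ 0.4451 -0.2276  0.025 ]
glasses_mid [237. 245.] 0.74 [0.7292 0.1094 0.02  ]
tin_mid [177. 377.] 0.64 [ 0.5511 -0.3799  0.033 ]
tin_mid [315. 281.] 0.46 [0.4517 0.2513 0.033 ]
top 504.7360857503144 [ 0.4244 -0.0609  1.6083] [ 0.097  -0.0035 -0.9953]
bed [166. 266.] 0.73 [0.7067 0.1176 0.012 ]
bed [255. 219.] 0.37 [0.4239 0.2681 0.012 ]
window_handle [167. 302.] 0.65 [ 0.6682 -0.0051  0.195 ]
sleeve1 [165. 264.] 0.91 [0.6982 0.1177 0.066 ]
rack [249. 242.] 0.81 [0.4417 0.1938 0.03  ]
oak_mid [242. 378.] 0.72 [ 0.455  -0.2339  0.025 ]
oak_mid [165. 269.] 0.31 [0.7068 0.1085 0.025 ]
glasses_mid [145. 430.] 0.6 [ 0.7635 -0.4084  0.02  ]
tin_mid [201. 433.] 0.92 [ 0.5803 -0.408   0.033 ]
1.0 [ 0.146  -0.6077  0.1966] [[-0.9723 -0.2336  0.    ]
 [-0.2336  0.9723 -0.    ]
 [ 0.     -0.     -1.    ]] [-0.3148 -1.3135 -0.7359]
```

View pics/top0.png

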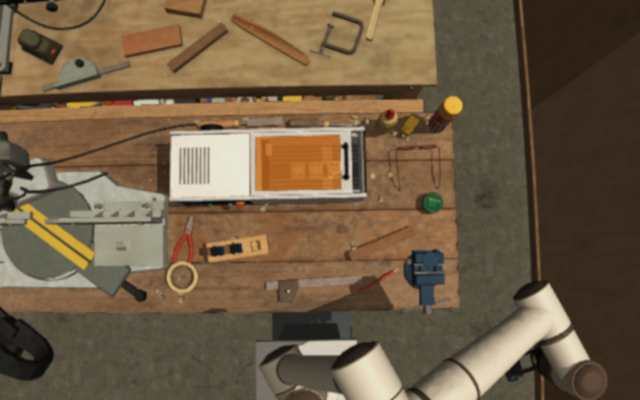

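View pics/scene0.png

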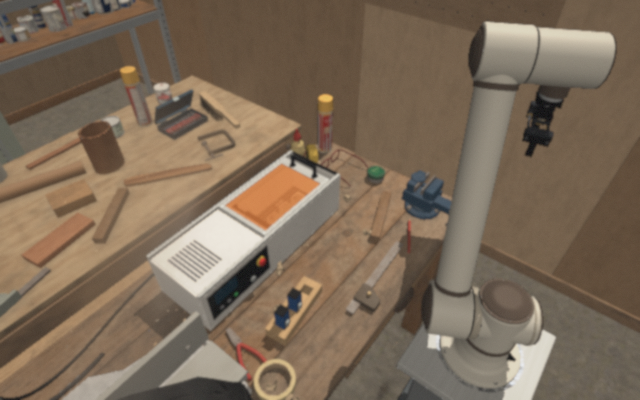

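The top view shows the engraver with a black handle at about (160,346). The rack is at (247,237) with two posts, the oak strip at (242,380) and the tin at (201,432). I'll zoom in next.

Run:
```python
import cv2
im=cv2.imread('pics/top0.png')
a=cv2.resize(im[118:212,165:375],None,fx=3.8,fy=3.8,interpolation=cv2.INTER_CUBIC)[:, :798]
b=cv2.resize(im[215:275,195:415],None,fx=3.6,fy=3.6,interpolation=cv2.INTER_CUBIC)
import numpy as np
b=b[:,:798] if b.shape[1]>=798 else np.pad(b,((0,0),(0,798-b.shape[1]),(0,0)))
a=a if a.shape[1]==798 else np.pad(a,((0,0),(0,798-a.shape[1]),(0,0)))
print(a.shape,b.shape)
cv2.imwrite('pics/c1.png',np.vstack([a,b]))
```

```text
(357, 798, 3) (216, 798, 3)
```

View pics/c1.png

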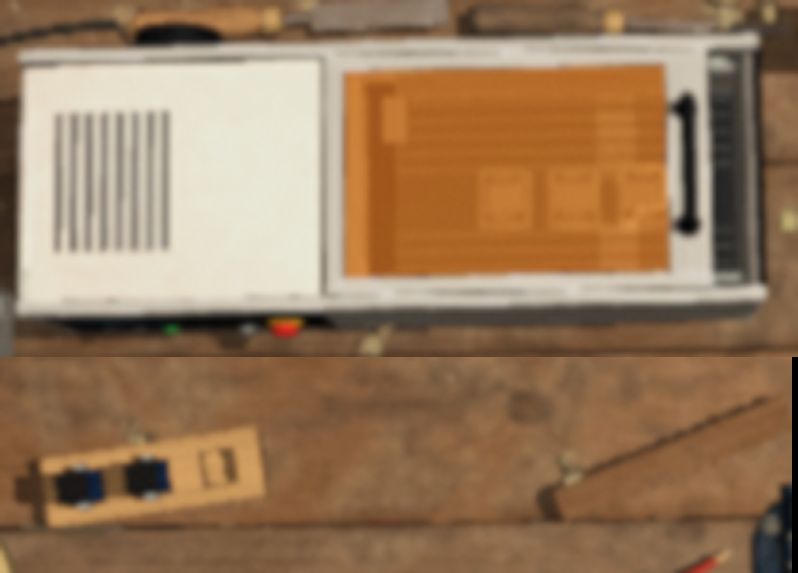

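The crop shows the handle bar from about (144,346) to (178,346) in full-picture row, column, and the window slightly ajar. Three sleeves show through the pane, and two posts stand in the left and middle rack pockets. The oak strip slants at about 20°.

```bash
cat >> h.py <<'E'
def c1(x,y,z):
    if y<357: return at('top',(y/3.8+118-.37,x/3.8+165-.37),z)
    return at('top',((y-357)/3.6+215-.36,x/3.6+195-.36),z)
E
python3 - <<'E'
from h import *
print('handle',c1(687,100,.195),c1(687,228,.195))
for n,x,y,z in [('TL',20,50,.15),('TR',758,37,.15),('BR',765,300,.15),('BL',20,312,.15),('s3',505,200,.066),('s2',573,200,.066),('s1',640,200,.066),('panR top',705,50,.159),('panR bot',713,283,.159),
 ('rTL',40,458,.034),('rTR',255,428,.034),('rBR',265,495,.034),('rBL',48,525,.034),('pA',80,487,.094),('pB',150,478,.094),('pk',218,467,.034),('oak',580,478,.025),('oak',770,400,.025),('oak',555,518,.025),('oak',775,435,.025)]:
    print(n,c1(x,y,z))
im=cv2.imread('pics/top0.png'); s=cv2.imread('pics/scene0.png')
a=cv2.resize(im[215:275,335:425],None,fx=6,fy=6,interpolation=cv2.INTER_CUBIC)
b=cv2.resize(s[180:240,355:405],None,fx=5,fy=5,interpolation=cv2.INTER_CUBIC)
c=cv2.resize(s[270:350,260:330],None,fx=4,fy=4,interpolation=cv2.INTER_CUBIC)
o=np.zeros((600,800,3),np.uint8); o[:360,:540]=a; o[:300,545:795]=b; o[362-82:600,:0]=0; o[365:600,:280]=c[:235]
d=cv2.resize(s[150:230,230:345],None,fx=2.9,fy=2.9,interpolation=cv2.INTER_CUBIC); o[365:365+d.shape[0],300:300+d.shape[1]]=d
cv2.imwrite('pics/c2.png',o)
E
```

```text
handle [ 0.7329 -0.1288  0.195 ] [ 0.6358 -0.1267  0.195 ]
TL [0.7929 0.3907 0.15  ]
TR [ 0.7919 -0.1873  0.15  ]
BR [ 0.5859 -0.1874  0.15  ]
BL [0.5861 0.3868 0.15  ]
s3 [0.6805 0.0149 0.066 ]
s2 [ 0.6796 -0.0405  0.066 ]
s1 [ 0.6787 -0.095   0.066 ]
panR top [ 0.7799 -0.1453  0.159 ]
panR bot [ 0.5986 -0.1473  0.159 ]
rTL [0.4618 0.3066 0.034 ]
rTR [0.4853 0.1188 0.034 ]
rBR [0.4272 0.1105 0.034 ]
rBL [0.4037 0.2995 0.034 ]
pA [0.4358 0.2588 0.094 ]
pB [0.4426 0.2    0.094 ]
pk [0.452  0.1511 0.034 ]
oak [ 0.4377 -0.1625  0.025 ]
oak [ 0.5026 -0.3304  0.025 ]
oak [ 0.4034 -0.14    0.025 ]
oak [ 0.4719 -0.3338  0.025 ]
```

View pics/c2.png

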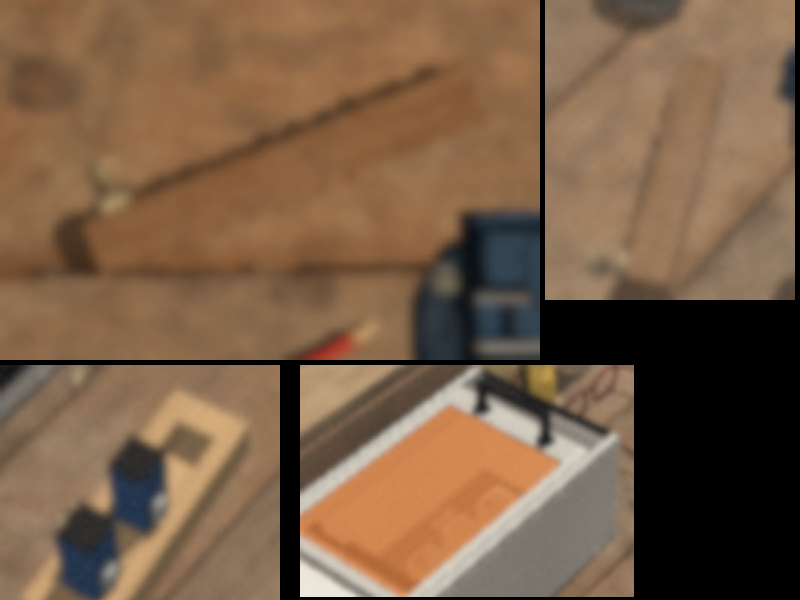

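arm_command --pt "60 0 0 -45 0 0 0.118" --pt "60 0 0 -45 0 0 0.118" --pt "60 -34 30 0 0 0 0" --pt "60 -34 30 0 0 0 0" --pt "60 -34 30 0 0 0 0" --pt "60 -34 30 0 0 0 0" --pt "60 -34 30 0 0 0 0" --pt "60 -34 30 0 0 0 0"

```text
time_s: 1.8
tcp_pos: [0.3512, -0.4263, 0.2869]
ee_rot: [[-1.0, 0.0, 0.001], [0.0, 1.0, -0.0], [-0.001, -0.0, -1.0]]
wrist_force: [0.5, -1.3, -0.0]
gripper_width: 0.69
gripper_force: 0.0
```

arm_command --pt "60 -34 30 0 0 0 0" --pt "60 -34 30 0 0 0 0" --pt "60 -34 30 0 0 0 0" --pt "60 -34 30 0 0 0 0" --pt "60 -34 30 0 0 0 0" --pt "60 -34 30 0 0 0 0" --pt "60 -34 30 0 0 0 0" --pt "60 -34 30 0 0 0 0"

```text
time_s: 2.6
tcp_pos: [0.6233, -0.1863, 0.2868]
ee_rot: [[-1.0, -0.0, 0.0], [-0.0, 1.0, -0.0], [-0.0, -0.0, -1.0]]
wrist_force: [0.3, -0.6, 0.8]
gripper_width: 0.69
gripper_force: 0.0
```

arm_command --pt "60 -31 30 0 0 0 0" --pt "60 -31 30 0 0 0 0" --pt "60 0 0 40 0 0 0" --pt "60 0 0 35 0 0 0" --pt "60 0 0 27 0 0 0" --pt "60 0 0 0 0 0 0" --pt "10 0 0 0 0 0 0" --pt "10 0 0 0 0 0 0"

```text
time_s: 3.4
tcp_pos: [0.6855, -0.1281, 0.1872]
ee_rot: [[-1.0, 0.0, 0.004], [0.0, 1.0, -0.001], [-0.004, -0.001, -1.0]]
wrist_force: [-0.1, 0.1, 0.5]
gripper_width: 0.589
gripper_force: 0.0
```

arm_command --pt "10 0 0 0 0 0 0" --pt "10 0 0 0 0 0 0" --pt "10 0 0 0 0 0 0"

```text
time_s: 3.7
tcp_pos: [0.6844, -0.1278, 0.1855]
ee_rot: [[-1.0, 0.0, 0.002], [0.0, 1.0, 0.0], [-0.002, 0.0, -1.0]]
wrist_force: [0.8, 0.1, 0.1]
gripper_width: 0.317
gripper_force: 0.0
```

arm_command --pt "10 0 0 0 0 0 0" --pt "10 0 0 0 0 0 0" --pt "10 0 0 0 0 0 0" --pt "10 0 0 0 0 0 0"

```text
time_s: 4.1
tcp_pos: [0.6841, -0.1278, 0.1845]
ee_rot: [[-1.0, 0.0, -0.0], [0.0, 1.0, -0.0], [0.0, -0.0, -1.0]]
wrist_force: [-0.2, 0.6, -0.8]
gripper_width: 0.124
gripper_force: 0.0
```

arm_command --pt "8 0 0 0 0 0 0" --pt "8 0 0 0 0 0 0" --pt "8 0 0 0 0 0 0"

```text
time_s: 4.4
tcp_pos: [0.6841, -0.1278, 0.1845]
ee_rot: [[-1.0, 0.0, -0.0], [0.0, 1.0, -0.0], [0.0, -0.0, -1.0]]
wrist_force: [0.3, 0.7, -0.4]
gripper_width: 0.093
gripper_force: 0.0
```

Run:
```python
from h import *
t=snap('top','t1'); s=snap('scene','s1')
a=cv2.resize(t[110:210,230:390],None,fx=4,fy=4,interpolation=cv2.INTER_CUBIC)[:300]
b=cv2.resize(s[100:230,230:380],None,fx=2.3,fy=2.3,interpolation=cv2.INTER_CUBIC)[:300]
o=np.zeros((600,640,3),np.uint8); o[:300]=a; o[300:300+b.shape[0],:b.shape[1]]=b
cv2.imwrite('pics/c3.png',o[:,:,::-1])
print(sense()['gripper_width'],sense()['gripper_force'])
```

```text
0.09105940489507378 0.0
```

View pics/c3.png

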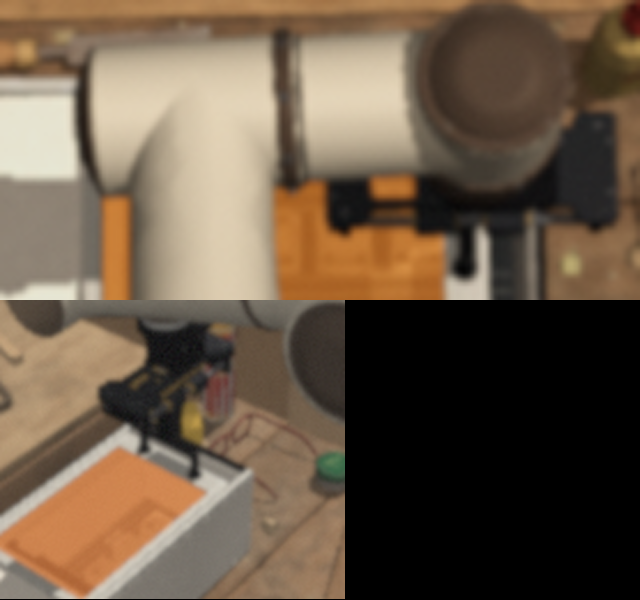

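The crops show the fingers at the handle, but the bar itself is hidden by the gripper, so I'll close fully to test.

arm_command --pt "0 0 0 0 0 0 0" --pt "0 0 0 0 0 0 0" --pt "0 0 0 0 0 0 0" --pt "0 0 0 0 0 0 0"

```text
time_s: 4.9
tcp_pos: [0.6841, -0.1278, 0.1846]
ee_rot: [[-1.0, 0.0, -0.0], [0.0, 1.0, 0.0], [0.0, 0.0, -1.0]]
wrist_force: [-0.1, -0.2, -0.3]
gripper_width: 0.006
gripper_force: 0.0
```

Run:
```python
from h import *
p=sense()['tcp_pos']; print(p)
print('tip top/scene',pix('top',p-[0,0,.008]),pix('scene',p-[0,0,.008]),pix('scene',p+[0,0,.05]))
for e in(.733,.636):print('bar end scene', pix('scene',[e,-.128,.195]),pix('top',[e,-.128,.195]))
for n in ('scene','top'):
  for d in find_in('window_handle',n)[:2]: print(n,d)
s=cv2.imread('pics/s1.png'); t=cv2.imread('pics/s1.png')
a=cv2.resize(s[120:200,260:350],None,fx=7,fy=7,interpolation=cv2.INTER_CUBIC)
cv2.imwrite('pics/c4.png',a)
```

```text
[ 0.6841 -0.1278  0.1846]
tip top/scene [161.9579 345.1536] [166.3447 303.3771] [151.6044 302.9095]
bar end scene [155.7704 291.4087] [143.9068 345.1427]
bar end scene [167.7684 315.3402] [177.5557 345.8671]
scene {'location': [196.1, 277.2], 'p': 0.88}
top {'location': [181.2, 315.8], 'p': 0.98}
```

View pics/c4.png

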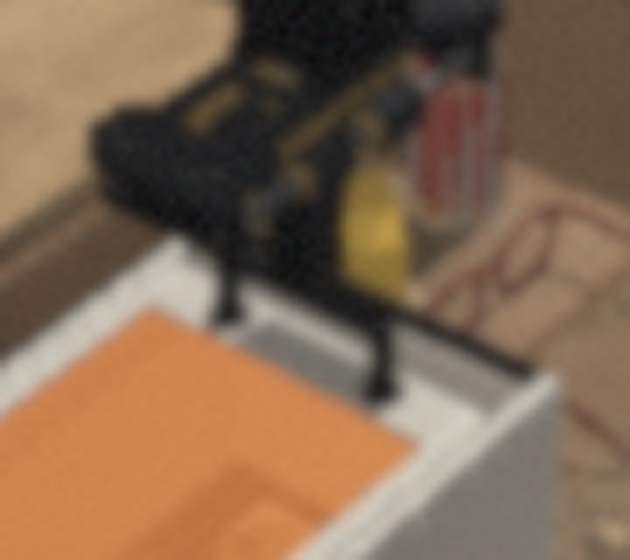

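Run:
```python
from h import *
for z in(.159,.165):print(at('scene',(164.3,292.9),z),at('scene',(175.7,313.6),z))
for x in(.66,.7): print([pix('scene',[x,-.128,z]) for z in(.159,.189,.201)])
```

```text
[ 0.7315 -0.1312  0.159 ] [ 0.6434 -0.1282  0.159 ]
[ 0.7265 -0.1257  0.165 ] [ 0.6389 -0.1227  0.165 ]
[array([173.6179, 309.4459]), array([166.2329, 309.3043]), array([163.2128, 309.2464])]
[array([168.6342, 299.7311]), array([161.2675, 299.439 ]), array([158.2558, 299.3196])]
```

arm_command --pt "0 0 3 0 0 0 0" --pt "0 0 4 0 0 0 0" --pt "0 0 4 0 0 0 0" --pt "0 0 4 0 0 0 0"

```text
time_s: 5.4
tcp_pos: [0.6841, -0.1123, 0.1845]
ee_rot: [[-1.0, -0.0, -0.0], [-0.0, 1.0, 0.0], [0.0, 0.0, -1.0]]
wrist_force: [-0.1, -0.6, -0.6]
gripper_width: 0.001
gripper_force: 0.0
```

Run:
```python
from h import *
s=snap('scene','s2'); t=snap('top','t2')
a=cv2.resize(s[130:190,260:350],None,fx=6,fy=6,interpolation=cv2.INTER_CUBIC)
b=cv2.resize(t[135:205,300:390],None,fx=3.4,fy=3.4,interpolation=cv2.INTER_CUBIC)
o=np.zeros((600,540,3),np.uint8);o[:360]=a;o[360:360+b.shape[0],:b.shape[1]]=b
cv2.imwrite('pics/c5.png',o[:,:,::-1])
```

```text
(no output)
```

View pics/c5.png

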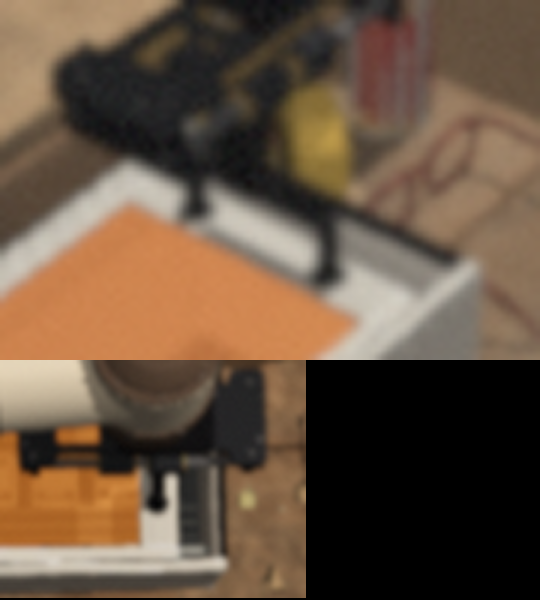

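Neither crop shows fingertips below the bar, and the handle has not moved (its foot is still at about (175,346) in the top view). I'll check the tool's actual height against the picture.

```bash
python3 - <<'E'
from h import *
p=np.array([.6841,-.1278,.1846])
for dx in(-.0375,.0375):
  for dy in (-.095,.095):
    print(dx,dy,[np.round(pix('scene',p+[dx,dy,dz]),1) for dz in(.062,.09)],[np.round(pix('top',p+[dx,dy,dz]),1) for dz in(.062,.09)])
E
python3 -c "
import cv2
im=cv2.imread('pics/s2.png')[60:185,240:360]
cv2.imwrite('pics/c6.png',cv2.convertScaleAbs(cv2.resize(im,None,fx=4.8,fy=4.8,interpolation=cv2.INTER_CUBIC),alpha=2.0,beta=25))"
```

```text
-0.0375 -0.095 [array([138.6, 331.4]), array([131.1, 331.6])] [array([170.4, 381.3]), array([168.7, 382.5])]
-0.0375 0.095 [array([168.9, 291.8]), array([161.3, 291.3])] [array([171.4, 311.8]), array([169.8, 311.5])]
0.0375 -0.095 [array([130.1, 312.7]), array([122.7, 312.6])] [array([143.5, 380.5]), array([141.2, 381.6])]
0.0375 0.095 [array([158.9, 272.5]), array([151.3, 271.7])] [array([144.5, 311.4]), array([142.3, 311.1])]
```

View pics/c6.png

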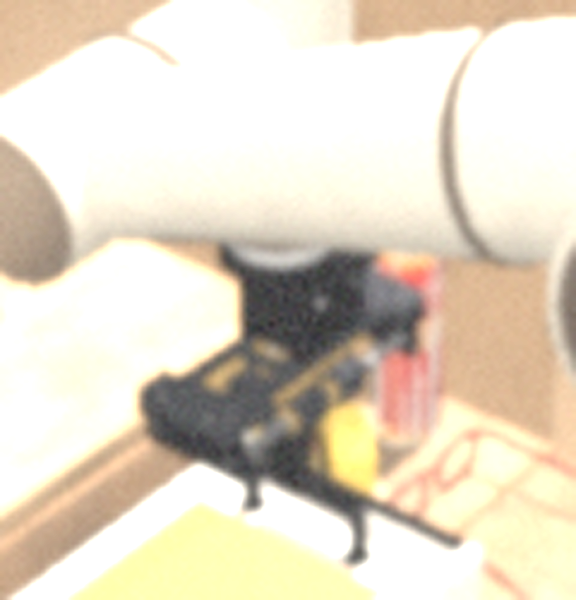

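The enhanced crop puts the gripper body about 40 mm higher than the reported TCP implies, just above the bar, with no fingers beneath it. I'll go back over the bar, reopen, and feel downwards gently.

arm_command --pt "0 0 0 -25 0 0 0" --pt "0 0 0 -25 0 0 0" --pt "60 0 -15 0 0 0 0" --pt "60 0 0 0 0 0 0" --pt "60 0 0 0 0 0 0" --pt "60 0 0 0 0 0 0" --pt "60 0 0 0 0 0 0" --pt "60 0 0 0 0 0 0"

```text
time_s: 6.3
tcp_pos: [0.684, -0.1275, 0.234]
ee_rot: [[-1.0, -0.0, -0.001], [-0.0, 1.0, 0.0], [0.001, 0.0, -1.0]]
wrist_force: [-0.3, -0.3, 0.2]
gripper_width: 0.467
gripper_force: 0.0
```

Run:
```python
from h import *
s=snap('scene','s3'); t=snap('top','t3'); q=sense(); print(q['tcp_pos'],q['gripper_width'])
a=cv2.convertScaleAbs(cv2.resize(s[60:185,240:360],None,fx=4.8,fy=4.8,interpolation=cv2.INTER_CUBIC),alpha=1.6,beta=20)
cv2.imwrite('pics/c7.png',a[:,:,::-1])
p=q['tcp_pos']
for y in(-.03,.03): print([pix('scene',p+[0,y,dz]) for dz in(-.008,.05)])
```

```text
[ 0.6841 -0.1276  0.2343] 0.5579705523993516
[array([149.1803, 309.08  ]), array([133.6982, 308.7871])]
[array([158.5498, 296.628 ]), array([142.9357, 295.9214])]
```

View pics/c7.png

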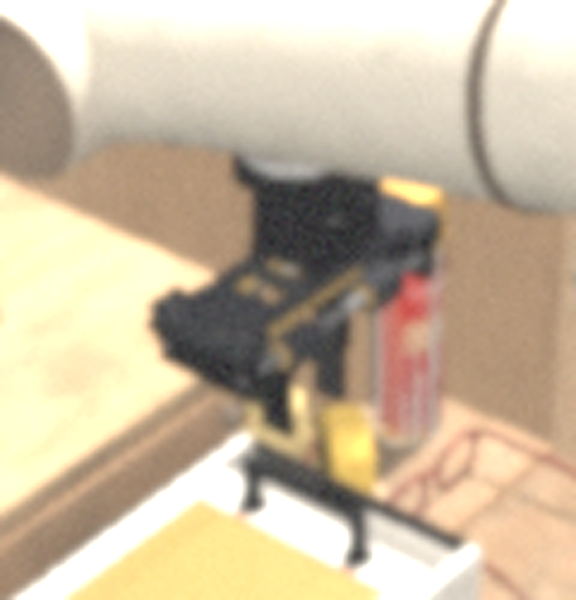

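The fingertips show at about (149.6,299) and (141,309), some 33 mm above where the reported pose puts them, so I'll go deeper and watch the force.

arm_command --pt "60 0 0 25 0 0 0" --pt "60 0 0 25 0 0 0" --pt "60 0 0 10 0 0 0" --pt "60 0 0 8 0 0 0" --pt "60 0 0 6 0 0 0" --pt "60 0 0 0 0 0 0"

```text
time_s: 7.0
tcp_pos: [0.6842, -0.1278, 0.1604]
ee_rot: [[-1.0, 0.0, -0.0], [0.0, 1.0, -0.0], [0.0, -0.0, -1.0]]
wrist_force: [0.2, -0.4, 0.9]
gripper_width: 0.689
gripper_force: 0.0
```

arm_command --pt "40 0 0 3 0 0 0" --pt "10 0 0 3 0 0 0" --pt "10 0 0 0 0 0 0" --pt "10 0 0 0 0 0 0" --pt "10 0 0 0 0 0 0" --pt "10 0 0 0 0 0 0" --pt "10 0 0 0 0 0 0" --pt "10 0 0 0 0 0 0"

```text
time_s: 7.8
tcp_pos: [0.6842, -0.1285, 0.1547]
ee_rot: [[-1.0, 0.0, 0.0], [0.0, 1.0, -0.001], [-0.0, -0.001, -1.0]]
wrist_force: [-0.1, -2.2, -0.0]
gripper_width: 0.132
gripper_force: 10.4
```

arm_command --pt "8 0 0 0 0 0 0" --pt "8 0 0 0 0 0 0" --pt "8 0 0 0 0 0 0" --pt "8 0 0 0 0 0 0" --pt "8 0 0 0 0 0 0"

```text
time_s: 8.3
tcp_pos: [0.6842, -0.1279, 0.1547]
ee_rot: [[-1.0, 0.0, 0.0], [0.0, 1.0, -0.0], [-0.0, -0.0, -1.0]]
wrist_force: [0.2, -2.2, 0.3]
gripper_width: 0.126
gripper_force: 30.0
```

arm_command --pt "8 0 15 0 0 0 0" --pt "8 0 25 0 0 0 0" --pt "8 0 25 0 0 0 0" --pt "8 0 25 0 0 0 0" --pt "8 0 25 0 0 0 0" --pt "8 0 25 0 0 0 0" --pt "8 0 25 0 0 0 0" --pt "8 0 20 0 0 0 0"

```text
time_s: 9.1
tcp_pos: [0.6834, 0.058, 0.1547]
ee_rot: [[-1.0, -0.0, -0.002], [-0.0, 1.0, -0.001], [0.002, -0.001, -1.0]]
wrist_force: [-0.9, -4.6, 1.5]
gripper_width: 0.133
gripper_force: 30.0
```

arm_command --pt "8 0 10 0 0 0 0" --pt "8 0 10 0 0 0 0" --pt "8 0 6 0 0 0 0" --pt "8 0 6 0 0 0 0" --pt "8 0 6 0 0 0 0"

```text
time_s: 9.6
tcp_pos: [0.6832, 0.0948, 0.1547]
ee_rot: [[-1.0, 0.001, -0.002], [0.001, 1.0, -0.001], [0.002, -0.001, -1.0]]
wrist_force: [-5.1, -2.5, 3.7]
gripper_width: 0.124
gripper_force: 30.0
```

arm_command --pt "8 0 4 0 0 0 0" --pt "8 0 4 0 0 0 0" --pt "8 0 4 0 0 0 0" --pt "8 0 0 0 0 0 0"

```text
time_s: 10.0
tcp_pos: [0.6832, 0.106, 0.1547]
ee_rot: [[-1.0, 0.001, -0.003], [0.001, 1.0, -0.002], [0.003, -0.002, -1.0]]
wrist_force: [-5.3, -5.0, 3.5]
gripper_width: 0.127
gripper_force: 30.0
```

arm_command --pt "8 0 4 0 0 0 0" --pt "8 0 4 0 0 0 0" --pt "8 0 4 0 0 0 0" --pt "8 0 0 0 0 0 0"

```text
time_s: 10.4
tcp_pos: [0.6829, 0.1058, 0.1547]
ee_rot: [[-1.0, 0.005, -0.008], [0.005, 1.0, -0.018], [0.008, -0.018, -1.0]]
wrist_force: [0.1, -32.6, 2.2]
gripper_width: 0.123
gripper_force: 30.0
```

arm_command --pt "8 0 -11 0 0 0 0" --pt "40 0 0 0 0 0 0" --pt "40 0 0 0 0 0 0" --pt "40 0 0 0 0 0 0" --pt "40 0 0 0 0 0 0" --pt "40 0 0 0 0 0 0"

```text
time_s: 11.0
tcp_pos: [0.6844, 0.1092, 0.1543]
ee_rot: [[-1.0, -0.001, 0.001], [-0.001, 1.0, 0.0], [-0.001, 0.0, -1.0]]
wrist_force: [-0.2, -0.2, 0.1]
gripper_width: 0.434
gripper_force: 0.0
```

arm_command --pt "40 0 0 -20 0 0 0" --pt "40 0 0 -40 0 0 0" --pt "40 0 0 -40 0 0 0" --pt "87 40 0 -20 0 0 0" --pt "87 45 0 0 0 0 0" --pt "87 45 0 0 0 0 0" --pt "87 45 0 0 0 0 0" --pt "87 40 0 0 0 0 0"

```text
time_s: 11.8
tcp_pos: [0.4672, 0.1084, 0.2747]
ee_rot: [[-1.0, -0.0, 0.001], [-0.0, 1.0, 0.001], [-0.001, 0.001, -1.0]]
wrist_force: [-0.5, 1.5, 1.7]
gripper_width: 0.831
gripper_force: 0.0
```

Run:
```python
from h import *
s=snap('scene','s4'); t=snap('top','t4'); q=sense(); print(q['tcp_pos'],q['gripper_width'])
o=np.zeros((600,800,3),np.uint8)
a=cv2.resize(t[120:215,165:375],None,fx=3.8,fy=3.8,interpolation=cv2.INTER_CUBIC)[:330]; o[:a.shape[0],:798]=a[:, :798]
b=cv2.resize(t[215:275,195:285],None,fx=4,fy=4,interpolation=cv2.INTER_CUBIC); o[360:600,:360]=b
c=cv2.resize(s[150:240,210:350],None,fx=2.6,fy=2.6,interpolation=cv2.INTER_CUBIC); o[364:598,400:764]=c
cv2.imwrite('pics/c8.png',o[:,:,::-1])
```

```text
[0.4652 0.108  0.2756] 0.9170964327386268
```

View pics/c8.png

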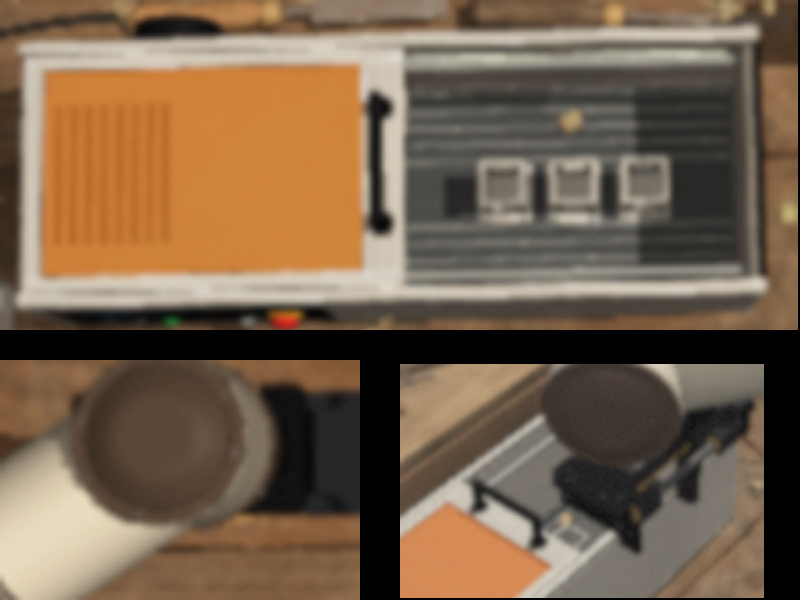

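The window is fully open, with the handle at column about 377 of the crop. The three sleeve mouths are centred near crop (504,183), (573,182) and (644,181), and the arm hides the rack. I'll compute the tool offset now.

Run:
```python
from h import *
for x,y in [(504,182.5),(573.5,182),(644,181)]: print('sleeve',at('top',(y/3.8+120-.37,x/3.8+165-.37),.066))
for n,x,y in [('TL',22,48),('TR',758,32),('BR',765,288),('BL',20,303)]: print(n,at('top',(y/3.8+120-.37,x/3.8+165-.37),.15))
print('handle',at('top',(162,377/3.8+164.6),.195))
for d in find_in('sleeve1','scene')[:4]+find_in('sleeve1','top')[:4]: print(d)
p=sense()['tcp_pos']
for y in(.042,-.042): print([pix('scene',p+[0,y,dz]) for dz in(-.008,.022)],[pix('top',p+[0,y,dz]) for dz in(-.008,.022)])
```

```text
sleeve [0.6887 0.0156 0.066 ]
sleeve [ 0.6882 -0.041   0.066 ]
sleeve [ 0.6881 -0.0984  0.066 ]
TL [0.7883 0.389  0.15  ]
TR [ 0.7898 -0.1872  0.15  ]
BR [ 0.5893 -0.1875  0.15  ]
BL [0.5872 0.3868 0.15  ]
handle [0.6845 0.1042 0.195 ]
{'location': [248.8, 232.6], 'p': 0.86}
{'location': [165.9, 265.6], 'p': 0.62}
[array([229.6293, 297.6348]), array([221.0379, 297.1978])] [array([237.4209, 243.5019]), array([237.0631, 241.6887])]
[array([210.1221, 319.1657]), array([201.5415, 319.1819])] [array([236.9622, 275.0087]), array([236.5946, 273.9072])]
```

arm_command --pt "87 20 -30 0 0 0 0" --pt "30 15 -30 20 0 0 0" --pt "0 0 -30 40 0 0 0" --pt "0 0 0 40 0 0 0" --pt "0 0 0 40 0 0 0" --pt "0 0 0 40 0 0 0" --pt "0 0 0 25 0 0 0" --pt "0 0 0 15 0 0 0"

```text
time_s: 12.8
tcp_pos: [0.4342, 0.0179, 0.0519]
ee_rot: [[-1.0, 0.001, -0.004], [0.001, 1.0, -0.002], [0.004, -0.002, -1.0]]
wrist_force: [0.4, -0.1, 0.7]
gripper_width: 0.447
gripper_force: 0.0
```

arm_command --pt "0 0 0 25 0 0 0" --pt "0 0 0 20 0 0 0" --pt "0 0 0 8 0 0 0" --pt "0 0 0 3 0 0 0" --pt "0 0 0 3 0 0 0" --pt "0 0 0 0 0 0 0"

```text
time_s: 13.4
tcp_pos: [0.4348, 0.0185, -0.0042]
ee_rot: [[-1.0, 0.0, 0.001], [0.0, 1.0, 0.0], [-0.001, 0.0, -1.0]]
wrist_force: [-0.2, -0.6, -0.1]
gripper_width: 0.012
gripper_force: 0.0
```

arm_command --pt "0 0 0 2 0 0 0" --pt "0 0 0 2 0 0 0" --pt "0 0 0 2 0 0 0" --pt "0 0 0 0 0 0 0"

```text
time_s: 13.8
tcp_pos: [0.4341, 0.0182, -0.0105]
ee_rot: [[-1.0, 0.0, -0.0], [0.0, 1.0, -0.0], [0.0, -0.0, -1.0]]
wrist_force: [-0.1, -0.0, 0.5]
gripper_width: -0.0
gripper_force: 0.0
```

arm_command --pt "0 0 0 2 0 0 0" --pt "0 0 0 2 0 0 0" --pt "0 0 0 2 0 0 0" --pt "0 0 0 2 0 0 0" --pt "0 0 0 0 0 0 0"

```text
time_s: 14.3
tcp_pos: [0.4339, 0.0182, -0.0188]
ee_rot: [[-1.0, 0.0, -0.001], [0.0, 1.0, -0.0], [0.001, -0.0, -1.0]]
wrist_force: [1.0, -0.6, 0.1]
gripper_width: 0.008
gripper_force: 0.0
```

arm_command --pt "0 0 0 2 0 0 0" --pt "0 0 0 2 0 0 0" --pt "0 0 0 0 0 0 0"

```text
time_s: 14.6
tcp_pos: [0.4339, 0.0182, -0.0227]
ee_rot: [[-1.0, 0.0, -0.001], [0.0, 1.0, -0.0], [0.001, -0.0, -1.0]]
wrist_force: [0.3, 0.3, -0.5]
gripper_width: 0.006
gripper_force: 0.0
```

arm_command --pt "0 0 0 2 0 0 0" --pt "0 0 0 2 0 0 0" --pt "0 0 0 0 0 0 0"

```text
time_s: 14.9
tcp_pos: [0.4343, 0.0183, -0.0256]
ee_rot: [[-1.0, -0.0, 0.0], [-0.0, 1.0, -0.0], [-0.0, -0.0, -1.0]]
wrist_force: [-2.6, 0.6, 10.6]
gripper_width: 0.006
gripper_force: 5.2
```

arm_command --pt "0 0 0 2 0 0 0" --pt "0 0 0 2 0 0 0" --pt "0 0 0 0 0 0 0"

```text
time_s: 15.2
tcp_pos: [0.4344, 0.0183, -0.0259]
ee_rot: [[-1.0, -0.002, 0.001], [-0.002, 1.0, -0.001], [-0.001, -0.001, -1.0]]
wrist_force: [-13.8, 0.8, 52.5]
gripper_width: 0.006
gripper_force: 26.3
```

Contact came at reading −0.0255, so the fingertip height is the reading plus 25.5 mm. I'll retreat and look at the rack.

arm_command --pt "0 0 0 -10 0 0 0" --pt "50 0 -20 -45 0 0 0" --pt "50 0 -45 -45 0 0 0" --pt "50 0 -45 -45 0 0 0" --pt "50 0 -45 -45 0 0 0" --pt "50 0 -20 -20 0 0 0"

```text
time_s: 15.8
tcp_pos: [0.435, -0.1298, 0.1537]
ee_rot: [[-1.0, 0.001, 0.005], [0.001, 1.0, -0.0], [-0.005, -0.0, -1.0]]
wrist_force: [0.7, 0.7, -0.4]
gripper_width: 0.374
gripper_force: 0.0
```

Run:
```python
from h import *
s=snap('scene','s5'); t=snap('top','t5'); q=sense(); print(q['tcp_pos'],q['gripper_width'])
o=np.zeros((600,800,3),np.uint8)
b=cv2.resize(t[222:272,195:285],None,fx=8,fy=8,interpolation=cv2.INTER_CUBIC); o[:400,:720]=b
c=cv2.resize(s[270:355,255:345],None,fx=4,fy=4,interpolation=cv2.INTER_CUBIC)[:200*2]; o[400:600,:360]=c[:200]; o[400:540,362:722]=c[200:]
cv2.imwrite('pics/c9.png',o[:,:,::-1])
for d in find_in('post1_button_a','top')+find_in('post1_mid','top')+find_in('rack','top'): print(d)
```

```text
[ 0.4361 -0.1297  0.1536] 0.46637500646565466
{'location': [240.6, 233.0], 'p': 0.87}
```

View pics/c9.png

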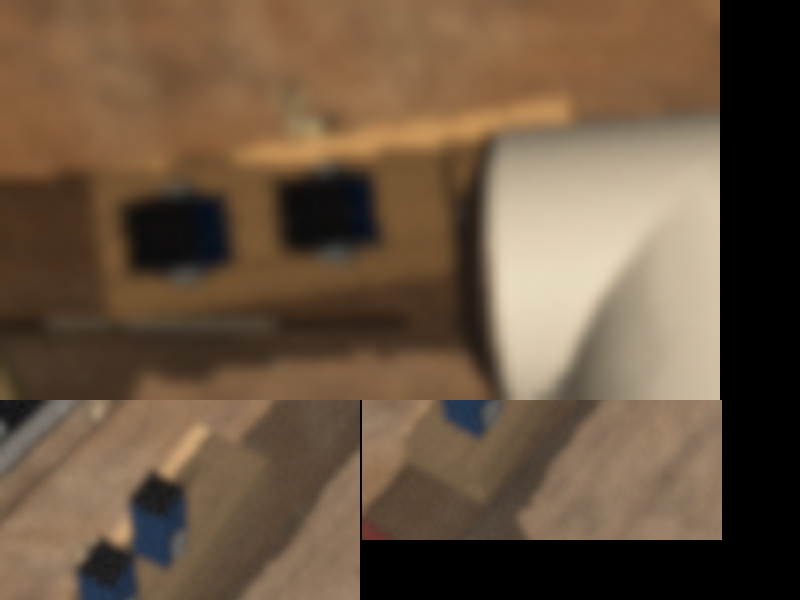

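The rack holds two posts, with tops near crop (162,234) and (317,211), unmoved. Next I'll turn the gripper 90° and test whether its body clears the well walls.

arm_command --pt "60 0 0 -10 0 0 0.148" --pt "60 0 0 -10 0 0 0.148" --pt "60 0 0 -10 0 0 0.148" --pt "60 0 0 -10 0 0 0.148" --pt "60 0 0 -10 0 0 0.148" --pt "60 0 0 0 0 0 0.148" --pt "60 0 0 0 0 0 0.148" --pt "60 0 0 0 0 0 0.148"

```text
time_s: 16.85
tcp_pos: [0.4333, -0.1267, 0.1989]
ee_rot: [[-0.373, 0.928, -0.004], [0.928, 0.373, 0.0], [0.002, -0.003, -1.0]]
wrist_force: [0.5, 0.1, 0.3]
gripper_width: 0.691
gripper_force: 0.0
```

arm_command --pt "60 0 0 0 0 0 0.1" --pt "60 0 0 0 0 0 0.1" --pt "60 0 0 0 0 0 0.1" --pt "60 0 0 0 0 0 0.0868" --pt "60 0 0 0 0 0 0"

```text
time_s: 17.35
tcp_pos: [0.4339, -0.1496, 0.1981]
ee_rot: [[-0.027, 1.0, -0.003], [0.999, 0.027, 0.033], [0.033, -0.003, -0.999]]
wrist_force: [0.2, 0.3, -0.3]
gripper_width: 0.69
gripper_force: 0.0
```

Run:
```python
from h import *
q=sense(); print(q['joints'],q['tcp_pos'],q['ee_rot'])
for x,y in[(162,234),(317,211)]: print(at('top',(y/8+222-.44,x/8+195-.44),.094))
```

```text
[  -0.1056    6.0621  -20.2143   -2.0954  -63.9385 -177.4286] [ 0.4339 -0.1496  0.1981] [[-0.0268  0.9996 -0.0034]
 [ 0.9991  0.0269  0.0329]
 [ 0.0329 -0.0025 -0.9995]]
[0.4357 0.2651 0.094 ]
[0.4436 0.2064 0.094 ]
```

Joint 6 hit its limit that way, so I'll turn the other way. A half turn gives the same grasp.

arm_command --pt "60 0 0 0 0 0 -0.148" --pt "60 0 0 0 0 0 -0.148" --pt "60 0 0 0 0 0 -0.148" --pt "60 0 0 0 0 0 -0.148" --pt "60 0 0 0 0 0 -0.148" --pt "60 0 0 0 0 0 -0.148" --pt "60 0 0 0 0 0 -0.148" --pt "60 0 0 0 0 0 -0.148"

```text
time_s: 18.15
tcp_pos: [0.4338, -0.1485, 0.1985]
ee_rot: [[-0.939, 0.343, -0.003], [0.343, 0.939, 0.032], [0.014, 0.03, -0.999]]
wrist_force: [-0.7, 0.1, -0.4]
gripper_width: 0.691
gripper_force: 0.0
```

arm_command --pt "60 0 0 0 0 0 -0.148" --pt "60 0 0 0 0 0 -0.148" --pt "60 0 0 0 0 0 -0.148" --pt "60 0 0 0 0 0 -0.148" --pt "60 0 0 0 0 0 -0.148" --pt "60 0 0 0 0 0 -0.148" --pt "60 0 0 0 0 0 -0.148" --pt "60 0 0 0 0 0 -0.148"

```text
time_s: 18.95
tcp_pos: [0.4338, -0.1485, 0.1985]
ee_rot: [[-0.672, -0.74, -0.003], [-0.74, 0.672, 0.032], [-0.022, 0.024, -0.999]]
wrist_force: [-0.8, 0.3, -0.8]
gripper_width: 0.687
gripper_force: 0.0
```

arm_command --pt "60 0 0 0 0 0 -0.148" --pt "60 0 0 0 0 0 -0.148" --pt "60 0 0 0 0 0 -0.148" --pt "60 0 0 0 0 0 -0.148" --pt "60 0 0 0 0 0 -0.148" --pt "60 0 0 0 0 0 0"

```text
time_s: 19.55
tcp_pos: [0.4338, -0.1486, 0.1987]
ee_rot: [[-0.004, -1.0, -0.003], [-0.999, 0.004, 0.032], [-0.032, 0.003, -0.999]]
wrist_force: [-0.9, 0.6, 0.5]
gripper_width: 0.686
gripper_force: 0.0
```

```bash
cat >> h.py <<'E'
from scipy.spatial.transform import Rotation as Ro
def go(target,psi):
    "tool-frame shift (mm) and turn (rad) to reading target, tool y at world angle psi deg, tool down"
    q=sense(); R=np.array(q['ee_rot']); a=np.radians(psi); y=np.array([np.cos(a),np.sin(a),0]); z=np.array([0,0,-1.]); G=np.column_stack([np.cross(y,z),y,z])
    print('at',q['tcp_pos'],'j',q['joints'],'F',q['wrist_force'],'w',q['gripper_width']*87)
    print('turn first',Ro.from_matrix(R.T@G).as_rotvec(),' then shift in new frame',1000*G.T@(np.array(target)-q['tcp_pos']),'or in present frame',1000*R.T@(np.array(target)-q['tcp_pos']))
E
python3 - <<'E'
from h import *
go([.6885,-.041,.19],180)
E
```

```text
at [ 0.4338 -0.1486  0.1987] j [  0.0429   5.9616 -20.2514  -2.0674 -63.9446   0.6401] F [-0.8502  0.6052  0.4624] w 59.68767049973902
turn first [ 0.0026  0.0324 -0.004 ]  then shift in new frame [-107.5961 -254.67      8.674 ] or in present frame [-108.2802 -254.2671   11.5159]
```

arm_command --pt "60 0 0 0 0.0026 0.0324 -0.004" --pt "60 -20 -45 0 0 0 0" --pt "60 -20 -45 0 0 0 0" --pt "60 -20 -45 0 0 0 0" --pt "60 -20 -45 0 0 0 0" --pt "60 -20 -45 0 0 0 0" --pt "60 -7 -30 9 0 0 0" --pt "60 0 0 30 0 0 0"

```text
time_s: 20.35
tcp_pos: [0.6947, -0.0406, 0.1615]
ee_rot: [[-0.002, -1.0, 0.009], [-1.0, 0.002, -0.001], [0.0, -0.009, -1.0]]
wrist_force: [-0.0, -1.0, 0.1]
gripper_width: 0.687
gripper_force: 0.0
```

Run:
```python
from h import *
go([.6885,-.041,.06],180)
```

```text
at [ 0.6947 -0.0406  0.1615] j [  9.9883  30.0011   8.274    0.1222 -67.7967 -10.1472] F [-0.0073 -1.0115  0.1449] w 59.79351884689665
turn first [-0.0085 -0.0005 -0.002 ]  then shift in new frame [  0.4317   6.2498 101.5342] or in present frame [  0.3947   7.1147 101.4774]
```

arm_command --pt "60 0 0 0 0 0 0" --pt "60 0 0 30 0 0 0" --pt "60 0 0 30 0 0 0" --pt "60 0 0 20 0 0 0" --pt "60 0 0 5 0 0 0" --pt "60 0 0 5 0 0 0" --pt "60 0 0 0 0 0 0"

```text
time_s: 21.05
tcp_pos: [0.6902, -0.043, 0.0725]
ee_rot: [[-0.002, -1.0, 0.004], [-1.0, 0.002, -0.0], [0.0, -0.004, -1.0]]
wrist_force: [0.2, -0.3, -0.1]
gripper_width: 0.689
gripper_force: 0.0
```

arm_command --pt "60 0 0 3 0 0 0" --pt "60 0 0 3 0 0 0" --pt "60 0 0 0 0 0 0"

```text
time_s: 21.35
tcp_pos: [0.6898, -0.0431, 0.0656]
ee_rot: [[-0.002, -1.0, 0.003], [-1.0, 0.002, 0.0], [-0.0, -0.003, -1.0]]
wrist_force: [-0.3, -0.3, -0.3]
gripper_width: 0.686
gripper_force: 0.0
```

arm_command --pt "60 0 0 3 0 0 0" --pt "60 0 0 2 0 0 0" --pt "60 0 0 0 0 0 0"

```text
time_s: 21.65
tcp_pos: [0.6896, -0.0432, 0.0599]
ee_rot: [[-0.002, -1.0, 0.002], [-1.0, 0.002, -0.0], [0.0, -0.002, -1.0]]
wrist_force: [-0.8, 1.2, -0.3]
gripper_width: 0.687
gripper_force: 0.0
```

arm_command --pt "60 0 0 3 0 0 0" --pt "60 0 0 2 0 0 0" --pt "60 0 0 0 0 0 0"

```text
time_s: 21.95
tcp_pos: [0.6896, -0.0431, 0.0549]
ee_rot: [[-0.002, -1.0, 0.002], [-1.0, 0.002, -0.0], [0.0, -0.002, -1.0]]
wrist_force: [0.1, -0.4, -0.2]
gripper_width: 0.692
gripper_force: 0.0
```

arm_command --pt "60 0 0 2 0 0 0" --pt "60 0 0 2 0 0 0" --pt "60 0 0 0 0 0 0"

```text
time_s: 22.25
tcp_pos: [0.6897, -0.0431, 0.0511]
ee_rot: [[-0.002, -1.0, 0.002], [-1.0, 0.002, -0.0], [0.0, -0.002, -1.0]]
wrist_force: [-1.1, -0.7, 0.2]
gripper_width: 0.691
gripper_force: 0.0
```

arm_command --pt "60 0 0 2 0 0 0" --pt "60 0 0 2 0 0 0" --pt "60 0 0 0 0 0 0"

```text
time_s: 22.55
tcp_pos: [0.6896, -0.0431, 0.047]
ee_rot: [[-0.002, -1.0, 0.002], [-1.0, 0.002, -0.0], [0.0, -0.002, -1.0]]
wrist_force: [-0.1, 0.3, -0.0]
gripper_width: 0.694
gripper_force: 0.0
```

arm_command --pt "60 0 0 2 0 0 0" --pt "60 0 0 2 0 0 0" --pt "60 0 0 0 0 0 0"

```text
time_s: 22.85
tcp_pos: [0.6897, -0.0431, 0.043]
ee_rot: [[-0.002, -1.0, 0.002], [-1.0, 0.002, -0.0], [0.0, -0.002, -1.0]]
wrist_force: [-0.7, -1.1, -0.1]
gripper_width: 0.694
gripper_force: 0.0
```

The body clears with the tips at 68 mm. While I'm here I'll lower 9 mm and close softly on the sleeve to find its true centre in x.

arm_command --pt "60 0 0 4 0 0 0" --pt "60 0 0 4 0 0 0" --pt "40 0 0 0 0 0 0" --pt "40 0 0 0 0 0 0" --pt "40 0 0 0 0 0 0" --pt "40 0 0 0 0 0 0"

```text
time_s: 23.45
tcp_pos: [0.6914, -0.0433, 0.0387]
ee_rot: [[-0.001, -1.0, 0.007], [-1.0, 0.001, -0.0], [0.0, -0.007, -1.0]]
wrist_force: [-6.2, 0.4, 11.2]
gripper_width: 0.48
gripper_force: 7.1
```

arm_command --pt "34 0 0 0 0 0 0" --pt "34 0 0 0 0 0 0" --pt "34 0 0 0 0 0 0" --pt "34 0 0 0 0 0 0"

```text
time_s: 23.85
tcp_pos: [0.688, -0.0434, 0.0371]
ee_rot: [[-0.001, -1.0, -0.001], [-1.0, 0.001, -0.001], [0.001, 0.001, -1.0]]
wrist_force: [-6.4, 0.5, 9.3]
gripper_width: 0.397
gripper_force: 30.0
```

arm_command --pt "70 0 0 0 0 0 0" --pt "70 0 0 0 0 0 0" --pt "70 0 0 0 0 0 0" --pt "70 0 0 -20 0 0 0" --pt "70 0 0 -45 0 0 0" --pt "70 0 0 -45 0 0 0" --pt "70 0 0 -45 0 0 0" --pt "70 0 0 -30 0 0 0"

```text
time_s: 24.65
tcp_pos: [0.6914, -0.0432, 0.2245]
ee_rot: [[-0.002, -1.0, 0.009], [-1.0, 0.002, -0.0], [0.0, -0.009, -1.0]]
wrist_force: [1.1, 0.1, 0.2]
gripper_width: 0.803
gripper_force: 0.0
```

arm_command --pt "70 -35 34 0 0 0 0" --pt "70 -35 34 0 0 0 0" --pt "70 -35 34 0 0 0 0" --pt "70 -35 34 0 0 0 0" --pt "70 -35 34 0 0 0 0" --pt "70 -35 34 0 0 0 0" --pt "70 -35 34 0 0 0 0" --pt "70 0 0 0 0 0 -0.127"

```text
time_s: 25.45
tcp_pos: [0.4494, 0.206, 0.2202]
ee_rot: [[0.134, -0.991, 0.004], [-0.991, -0.134, 0.002], [-0.002, -0.004, -1.0]]
wrist_force: [0.4, -0.3, 0.5]
gripper_width: 0.804
gripper_force: 0.0
```

Run:
```python
from h import *
go([.444,.2077,.0215],187.3)
t=snap('top','t6')
for d in find_in('rack','top')+find_in('post1_mid','top'): print(d)
```

```text
at [0.4494 0.206  0.2202] j [ 43.5198   8.0456 -15.3417   0.0582 -66.3681 -35.8584] F [ 0.4417 -0.2708  0.4846] w 69.96613935295879
turn first [-0.004   0.0018  0.0067]  then shift in new frame [ -2.4158   5.1288 198.6987] or in present frame [ -2.1036   5.9084 198.6806]
{'location': [164.3, 266.9], 'p': 0.67}
{'location': [244.5, 251.4], 'p': 0.64}
{'location': [144.2, 430.2], 'p': 0.63}
```

```bash
cat >> h.py <<'E'
def blue(im,box):
    r0,r1,c0,c1=box; a=im[r0:r1,c0:c1].astype(int); m=((a[...,2]>a[...,0]*1.5)&(a[...,2]>a[...,1]*1.2)&(a[...,2]>45)).astype(np.uint8)
    n,l,st,ce=cv2.connectedComponentsWithStats(m)
    return [(st[i,4],np.round(ce[i][::-1]+[r0,c0],1)) for i in range(1,n) if st[i,4]>15]
E
python3 - <<'E'
from h import *
b=(265,355,245,345)
for f in('scene0','s5'): print(f,blue(cv2.imread(f'pics/{f}.png')[:,:,::-1],b))
print(blue(snap('scene','s6'),b))
E
```

```text
scene0 [(np.int32(98), array([302.5, 293.5])), (np.int32(101), array([319.4, 281.3]))]
s5 [(np.int32(108), array([302.4, 293.6])), (np.int32(111), array([319.3, 281.1]))]
[(np.int32(99), array([302.5, 293.5])), (np.int32(101), array([319.4, 281.3]))]
```

arm_command --pt "70 0 0 40 0 0 0" --pt "70 0 0 40 0 0 0" --pt "70 0 0 0 0 0 0" --pt "70 0 0 0 0 0 0"

```text
time_s: 26.05
tcp_pos: [0.4533, 0.2017, 0.1402]
ee_rot: [[0.123, -0.992, 0.003], [-0.992, -0.123, -0.001], [0.002, -0.003, -1.0]]
wrist_force: [-0.1, 0.4, 0.6]
gripper_width: 0.803
gripper_force: 0.0
```

Run:
```python
from h import *
go([.444,.2077,.0215],187.3)
```

```text
at [0.4533 0.2017 0.1402] j [ 42.8887  12.4558 -22.2296   0.1972 -55.2525 -35.9502] F [-0.1023  0.3543  0.5947] w 69.81881186361888
turn first [-0.0025 -0.0017 -0.0043]  then shift in new frame [ -7.1672   8.4398 118.6615] or in present frame [ -7.3271   8.7717 118.6276]
```

arm_command --pt "70 -7 8 0 0 0 -0.004" --pt "70 0 0 40 0 0 0" --pt "70 0 0 40 0 0 0" --pt "70 0 0 20 0 0 0" --pt "70 0 0 10 0 0 0" --pt "60 0 0 8.5 0 0 0" --pt "50 0 0 0 0 0 0" --pt "50 0 0 0 0 0 0"

```text
time_s: 26.85
tcp_pos: [0.4445, 0.2091, 0.0225]
ee_rot: [[0.129, -0.992, 0.005], [-0.992, -0.129, 0.002], [-0.001, -0.005, -1.0]]
wrist_force: [-0.1, -0.0, -0.4]
gripper_width: 0.627
gripper_force: 0.0
```

arm_command --pt "50 0 0 0 0 0 0" --pt "24 0 0 0 0 0 0" --pt "24 0 0 0 0 0 0" --pt "24 0 0 0 0 0 0" --pt "24 0 0 0 0 0 0" --pt "24 0 0 0 0 0 0" --pt "24 0 0 0 0 0 0" --pt "24 0 0 0 0 0 0"

```text
time_s: 27.65
tcp_pos: [0.4438, 0.2084, 0.0216]
ee_rot: [[0.129, -0.992, 0.003], [-0.992, -0.129, 0.0], [0.0, -0.003, -1.0]]
wrist_force: [-1.5, -0.0, 5.0]
gripper_width: 0.321
gripper_force: 30.0
```

arm_command --pt "24 0 0 0 0 0 0" --pt "24 0 0 0 0 0 0" --pt "24 0 0 -10 0 0 0" --pt "24 0 0 -20 0 0 0" --pt "24 0 0 -40 0 0 0" --pt "24 0 0 -45 0 0 0" --pt "24 0 0 -45 0 0 0" --pt "24 0 0 -20 0 0 0"

```text
time_s: 28.45
tcp_pos: [0.4445, 0.209, 0.2059]
ee_rot: [[0.129, -0.992, 0.008], [-0.992, -0.129, 0.004], [-0.003, -0.009, -1.0]]
wrist_force: [0.8, 1.5, -2.0]
gripper_width: 0.318
gripper_force: 30.0
```

Run:
```python
from h import *
go([.6875,-.099,.20],180)
b=(200,355,245,345)
print(blue(snap('scene','s7'),b))
```

```text
at [0.4445 0.209  0.2059] j [ 44.2839   8.1899 -17.3512   0.1741 -63.9587 -36.9378] F [ 0.7745  1.5209 -1.9708] w 27.663134848092735
turn first [-0.0084  0.0036  0.1295]  then shift in new frame [ 308.0383 -243.0015    5.8664] or in present frame [ 336.8661 -201.1213    6.5723]
[(np.int32(66), array([266.8, 290.1])), (np.int32(102), array([319.7, 281.1]))]
```

arm_command --pt "24 0 0 0 0 0 0.1295" --pt "24 34 -27 0 0 0 0" --pt "24 34 -27 0 0 0 0" --pt "24 34 -27 0 0 0 0" --pt "24 34 -27 0 0 0 0" --pt "24 34 -27 0 0 0 0" --pt "24 34 -27 0 0 0 0" --pt "24 34 -27 0 0 0 0"

```text
time_s: 29.3
tcp_pos: [0.632, -0.0314, 0.2003]
ee_rot: [[-0.001, -1.0, -0.0], [-1.0, 0.001, 0.0], [-0.0, 0.0, -1.0]]
wrist_force: [0.4, 0.9, -1.2]
gripper_width: 0.322
gripper_force: 30.0
```

arm_command --pt "24 34 -27 0 0 0 0" --pt "24 34 -27 0 0 0 0" --pt "24 0 0 0 0 0 0" --pt "24 0 0 0 0 0 0" --pt "24 0 0 0 0 0 0"

```text
time_s: 29.8
tcp_pos: [0.6852, -0.0972, 0.201]
ee_rot: [[0.0, -1.0, 0.0], [-1.0, -0.0, 0.0], [-0.0, -0.0, -1.0]]
wrist_force: [-0.6, 1.1, -1.9]
gripper_width: 0.319
gripper_force: 30.0
```

Run:
```python
from h import *
go([.6875,-.099,.079],180)
s=snap('scene','s8'); t=snap('top','t8')
a=cv2.resize(t[125:210,280:380],None,fx=4,fy=4,interpolation=cv2.INTER_CUBIC)
b=cv2.resize(s[120:230,230:340],None,fx=4,fy=4,interpolation=cv2.INTER_CUBIC)
o=np.zeros((440,800,3),np.uint8);o[:340,:400]=a;o[:440,400:800]=b[:,:400];cv2.imwrite('pics/c10.png',o[:,:,::-1])
```

```text
at [ 0.6852 -0.0972  0.201 ] j [  5.2673  28.5345  11.5291  -0.018  -72.9671  -5.2594] F [-0.6153  1.0894 -1.8824] w 27.76718170623186
turn first [-0.0004  0.0003  0.    ]  then shift in new frame [  1.7891  -2.3343 122.0103] or in present frame [  1.831   -2.2795 122.0107]
```

View pics/c10.png

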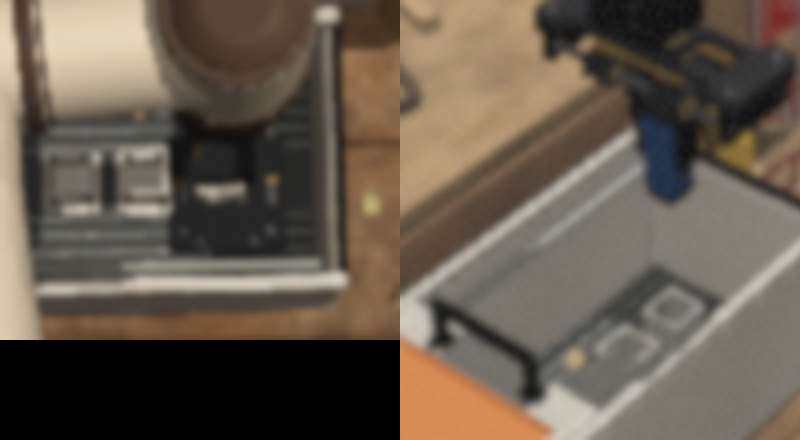

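The post hangs upright in the gripper. Two sleeve mouths show in the scene view at about (196,299) and (206,287); I'll check these against the predicted positions.

Run:
```python
from h import *
for y in(.017,-.041,-.099): print(pix('scene',[.688,y,.066]))
p=sense()['tcp_pos']; print('post foot',[pix('scene',p+np.array([0,dy,.0255-.037+dz-.008+.008])) for dy,dz in((-.012,0),(.012,0))])
# foot corner x-,y- etc
print(pix('scene',[.685-.012,-.0972+.012,.1895]),pix('scene',[.685-.012,-.0972-.012,.1895]))
s=cv2.imread('pics/s8.png'); print(blue(s[:,:,::-1],(120,190,270,330)))
for z in (.02,.06,.084):
  print(z,[np.round(pix('scene',[.685-.014,-.0972+y,.1895+z]),1) for y in(-.014,.014)],np.round(pix('scene',[.685+.014,-.0972+.014,.1895+z]),1))
a=s[140:176,286:308]; print((a[::3].sum(2)))
```

```text
[216.1277 273.9471]
[205.9454 286.141 ]
[196.2552 297.7463]
post foot [array([165.7094, 299.0248]), array([169.5837, 294.0047])]
[171.3882 297.2192] [167.4819 302.2217]
[(np.int32(147), array([158.8, 295.1]))]
0.02 [array([162.4, 303. ]), array([166.9, 297.1])] [163.3 290.1]
0.06 [array([151.9, 302.6]), array([156.4, 296.6])] [152.8 289.4]
0.084 [array([145.4, 302.4]), array([149.9, 296.3])] [146.3 289. ]
[[180 177 178 176 164 155 125 124 124 133 151 162 176 182 173 157 142 125
  115 119 127 148]
 [181 127  98 106 124 128 127 114 110 104 117 112 108 112 122 135 146 129
  116 110 116 126]
 [189 140  89  71  75  83 103 104  97 112 102  95 111 140 169 191 201 192
  164 142 146 165]
 [207 183 143 120 126 129 128 116 108 102 102  93  99 109 142 149 135 141
  143 168 183 192]
 [323 362 322 226 166 164 164 160 153 160 156 134 114  84  65  60  71  82
  105 127 137 166]
 [499 433 329 218 162 154 158 161 161 165 154 137 122  94  80  66  64  89
  136 176 166 158]
 [353 346 329 286 233 193 171 169 163 165 162 152 116  89  59  45  69  84
  113 132 134 138]
 [361 377 401 406 364 275 201 164 156 161 164 155 129 104  85  97 160 260
  328 345 317 274]
 [449 434 401 359 310 244 185 165 158 157 162 159 154 138 147 151 195 277
  337 376 382 390]
 [364 349 345 350 336 288 210 165 154 158 162 166 147 142 154 177 245 303
  356 371 376 375]
 [350 356 355 352 354 355 342 328 294 257 223 200 222 264 311 343 362 370
  378 378 377 377]
 [357 352 354 354 360 357 361 373 375 379 372 370 368 371 375 376 377 376
  379 381 381 378]]
```

arm_command --pt "24 2 -2 30 0 0 0" --pt "24 0 0 40 0 0 0" --pt "24 0 0 30 0 0 0" --pt "24 0 0 20 0 0 0" --pt "24 0 0 0 0 0 0" --pt "24 0 0 0 0 0 0"

```text
time_s: 30.5
tcp_pos: [0.6887, -0.0992, 0.0831]
ee_rot: [[0.001, -1.0, 0.003], [-1.0, -0.001, -0.001], [0.001, -0.003, -1.0]]
wrist_force: [-0.9, -0.3, -0.2]
gripper_width: 0.323
gripper_force: 30.0
```

arm_command --pt "24 0 0 3 0 0 0" --pt "24 0 0 3 0 0 0" --pt "24 0 0 0 0 0 0"

```text
time_s: 30.8
tcp_pos: [0.6884, -0.0997, 0.0765]
ee_rot: [[-0.0, -1.0, 0.003], [-1.0, 0.0, 0.0], [-0.0, -0.003, -1.0]]
wrist_force: [-0.2, 0.2, -1.4]
gripper_width: 0.316
gripper_force: 30.0
```

arm_command --pt "24 0 0 3 0 0 0" --pt "24 0 0 3 0 0 0" --pt "24 0 0 0 0 0 0"

```text
time_s: 31.1
tcp_pos: [0.6885, -0.0999, 0.0698]
ee_rot: [[-0.0, -1.0, 0.003], [-1.0, 0.0, -0.0], [0.0, -0.003, -1.0]]
wrist_force: [-0.1, -0.4, -0.7]
gripper_width: 0.316
gripper_force: 30.0
```

arm_command --pt "24 0 0 3 0 0 0" --pt "24 0 0 2 0 0 0" --pt "24 0 0 0 0 0 0"

```text
time_s: 31.4
tcp_pos: [0.6881, -0.0996, 0.0642]
ee_rot: [[-0.0, -1.0, 0.002], [-1.0, 0.0, 0.0], [-0.0, -0.002, -1.0]]
wrist_force: [0.3, 0.6, -1.6]
gripper_width: 0.317
gripper_force: 30.0
```

arm_command --pt "24 0 0 3 0 0 0" --pt "24 0 0 3 0 0 0" --pt "24 0 0 2 0 0 0" --pt "24 0 0 0 0 0 0"

```text
time_s: 31.8
tcp_pos: [0.6883, -0.0996, 0.0563]
ee_rot: [[-0.0, -1.0, 0.002], [-1.0, 0.0, 0.0], [-0.0, -0.002, -1.0]]
wrist_force: [0.2, 2.0, -1.8]
gripper_width: 0.32
gripper_force: 30.0
```

arm_command --pt "24 0 0 3 0 0 0" --pt "24 0 0 3 0 0 0" --pt "24 0 0 0 0 0 0"

```text
time_s: 32.1
tcp_pos: [0.6885, -0.0996, 0.0505]
ee_rot: [[-0.0, -1.0, 0.003], [-1.0, 0.0, 0.0], [-0.0, -0.003, -1.0]]
wrist_force: [1.1, 2.7, -1.9]
gripper_width: 0.319
gripper_force: 30.0
```

arm_command --pt "24 0 0 3 0 0 0" --pt "24 0 0 2 0 0 0" --pt "24 0 0 0 0 0 0"

```text
time_s: 32.4
tcp_pos: [0.6886, -0.0996, 0.0457]
ee_rot: [[-0.0, -1.0, 0.003], [-1.0, 0.0, 0.0], [-0.0, -0.003, -1.0]]
wrist_force: [0.4, 2.6, -2.0]
gripper_width: 0.319
gripper_force: 30.0
```

arm_command --pt "24 0 0 2 0 0 0" --pt "24 0 0 1 0 0 0" --pt "24 0 0 0 0 0 0"

```text
time_s: 32.7
tcp_pos: [0.6886, -0.0996, 0.0429]
ee_rot: [[-0.0, -1.0, 0.003], [-1.0, 0.0, 0.0], [-0.0, -0.003, -1.0]]
wrist_force: [-0.3, 4.2, -0.4]
gripper_width: 0.319
gripper_force: 30.0
```

arm_command --pt "55 0 0 0 0 0 0" --pt "55 0 0 0 0 0 0" --pt "55 0 0 0 0 0 0" --pt "55 0 0 0 0 0 0" --pt "55 0 0 -20 0 0 0" --pt "55 0 0 -40 0 0 0" --pt "30 0 0 -15 0 0 0" --pt "0 0 0 0 0 0 0"

```text
time_s: 33.5
tcp_pos: [0.6903, -0.1003, 0.1218]
ee_rot: [[-0.0, -1.0, 0.009], [-1.0, 0.0, -0.001], [0.001, -0.009, -1.0]]
wrist_force: [-0.9, -0.4, -0.9]
gripper_width: 0.525
gripper_force: 0.0
```

arm_command --pt "0 0 0 0 0 0 0" --pt "0 0 0 0 0 0 0" --pt "0 0 0 0 0 0 0" --pt "0 0 0 0 0 0 0" --pt "0 0 0 0 0 0 0" --pt "0 0 0 10 0 0 0" --pt "0 0 0 0 0 0 0"

```text
time_s: 34.2
tcp_pos: [0.6871, -0.0996, 0.1058]
ee_rot: [[-0.001, -1.0, -0.001], [-1.0, 0.001, 0.0], [-0.0, 0.001, -1.0]]
wrist_force: [-1.3, 0.2, -0.9]
gripper_width: 0.013
gripper_force: 0.0
```

arm_command --pt "0 0 0 10 0 0 0" --pt "0 0 0 5 0 0 0" --pt "0 0 0 4 0 0 0" --pt "0 0 0 3 0 0 0" --pt "0 0 0 0 0 0 0"

```text
time_s: 34.7
tcp_pos: [0.6886, -0.0998, 0.0862]
ee_rot: [[-0.0, -1.0, 0.003], [-1.0, 0.0, -0.0], [0.0, -0.003, -1.0]]
wrist_force: [-1.5, 0.5, 1.1]
gripper_width: 0.002
gripper_force: 0.9
```

arm_command --pt "0 0 0 3 0 0 0" --pt "0 0 0 3 0 0 0" --pt "0 0 0 3 0 0 0" --pt "0 0 0 0 0 0 0"

```text
time_s: 35.1
tcp_pos: [0.6882, -0.0998, 0.0764]
ee_rot: [[-0.0, -1.0, 0.002], [-1.0, 0.0, 0.0], [-0.0, -0.002, -1.0]]
wrist_force: [-1.0, -0.8, 2.1]
gripper_width: 0.006
gripper_force: 1.1
```

arm_command --pt "0 0 0 3 0 0 0" --pt "0 0 0 2 0 0 0" --pt "0 0 0 0 0 0 0"

```text
time_s: 35.4
tcp_pos: [0.6877, -0.0998, 0.0706]
ee_rot: [[-0.001, -1.0, 0.001], [-1.0, 0.001, 0.0], [-0.0, -0.001, -1.0]]
wrist_force: [-1.0, -0.0, -0.2]
gripper_width: 0.002
gripper_force: 0.0
```

arm_command --pt "0 0 0 1 0 0 0" --pt "0 0 0 1 0 0 0" --pt "0 0 0 0 0 0 0"

```text
time_s: 35.7
tcp_pos: [0.6879, -0.0999, 0.0705]
ee_rot: [[-0.0, -1.0, 0.001], [-1.0, 0.0, -0.0], [0.0, -0.001, -1.0]]
wrist_force: [-1.5, 0.5, 5.2]
gripper_width: 0.011
gripper_force: 2.5
```

arm_command --pt "0 0 0 1 0 0 0" --pt "0 0 0 1 0 0 0" --pt "0 0 0 0 0 0 0"

```text
time_s: 36.0
tcp_pos: [0.6879, -0.0999, 0.0704]
ee_rot: [[0.0, -1.0, 0.002], [-1.0, -0.0, -0.001], [0.001, -0.002, -1.0]]
wrist_force: [-5.3, 1.4, 11.4]
gripper_width: 0.001
gripper_force: 5.6
```

arm_command --pt "0 0 0 -20 0 0 0" --pt "0 0 0 -45 0 0 0" --pt "50 0 0 -45 0 0 0" --pt "70 0 0 -40 0 0 0" --pt "70 0 0 0 0 0 0"

```text
time_s: 36.5
tcp_pos: [0.6915, -0.1004, 0.2257]
ee_rot: [[0.0, -1.0, 0.016], [-1.0, -0.0, -0.001], [0.001, -0.016, -1.0]]
wrist_force: [0.1, -0.1, -0.1]
gripper_width: 0.197
gripper_force: 0.0
```

Run:
```python
from h import *
go([.4365,.2665,.20],187.3)
im=snap('scene','s9'); print(blue(im,(265,355,245,345)),blue(im,(170,230,270,330)))
for y in(.013,-.013): print(np.round(pix('scene',[.688,-.0995+y,.096]),1))
```

```text
at [ 0.6915 -0.1004  0.2257] j [  5.0342  27.9942  14.0339   0.1644 -75.1112  -5.0589] F [ 0.1493 -0.087  -0.0557] w 17.112292094976834
turn first [-0.0163 -0.0024 -0.1271]  then shift in new frame [-396.3554  206.2831   25.6724] or in present frame [-367.035   255.2522   20.9994]
[(np.int32(63), array([328.9, 277.4]))] [(np.int32(46), array([195.1, 297.5]))]
[191.6 294.9]
[187.4 300.1]
```

The blue blob in the rack shifted from (319.7,281.1) to (328.9,277.4), so the rack was knocked. I'll look again.

Run:
```python
from h import *
t=snap('top','t9'); s=cv2.imread('pics/s9.png')
o=np.zeros((600,800,3),np.uint8)
b=cv2.resize(t[222:282,185:285],None,fx=5.5,fy=5.5,interpolation=cv2.INTER_CUBIC); o[:330,:550]=b[:,:,::-1]
c=cv2.resize(s[280:370,225:325],None,fx=5.5,fy=5.5,interpolation=cv2.INTER_CUBIC); o[332:600,:550]=c[200:468]
d=cv2.resize(s[170:215,270:325],None,fx=4.5,fy=4.5,interpolation=cv2.INTER_CUBIC); o[:202,552:799]=d[:202,:247]
e=cv2.resize(t[215:275,335:425],None,fx=2.7,fy=2.7,interpolation=cv2.INTER_CUBIC)[:,:,::-1]; o[210:372,552:795]=e
cv2.imwrite('pics/c11.png',o)
for d in find_in('rack','top')[:2]+find_in('post1_mid','top')[:3]+find_in('rack','scene')[:2]: print(d)
```

```text
{'location': [246.6, 228.4], 'p': 0.77}
{'location': [311.1, 294.2], 'p': 0.68}
```

View pics/c11.png

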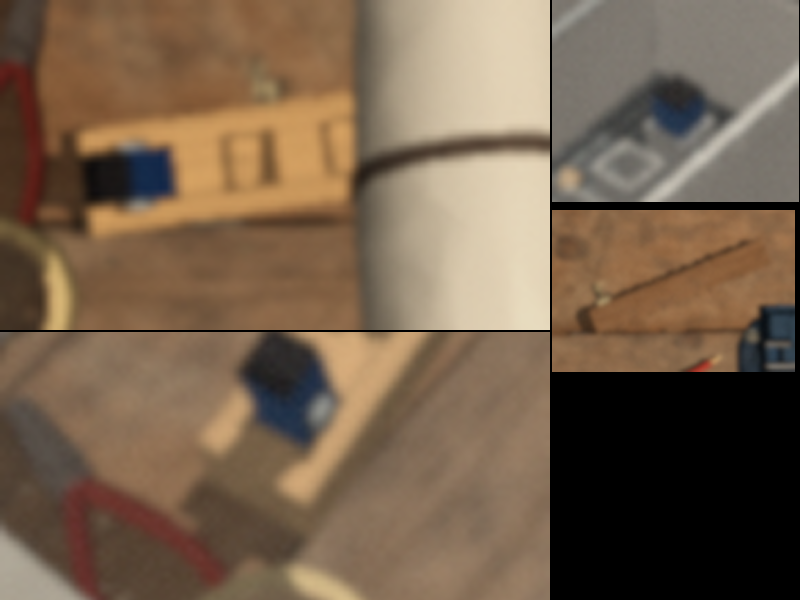

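The rack shifted left at about the same angle. The remaining post, with its top at about (253,204) in the top view and (321,276) in the scene view, seems to lean left. The inserted post stands low and upright in its sleeve, and the oak is unmoved. I'll triangulate the leaning post.

```bash
cat >> h.py <<'E'
def tri(a,b):
    A=np.zeros((3,3));B=np.zeros(3);o2=[]
    for c,rc in(('top',a),('scene',b)):
        o,v=ray(c,rc);v=v/np.linalg.norm(v);P=np.eye(3)-np.outer(v,v);A+=P;B+=P@o;o2.append((o,P))
    X=np.linalg.solve(A,B);return X,[np.linalg.norm(P@(X-o)) for o,P in o2]
E
python3 - <<'E'
from h import *
T=lambda x,y:(y/5.5+222-.41,x/5.5+185-.41)
S=lambda x,y:((y-132)/5.5+280-.41,x/5.5+225-.41)
print('top of post',tri(T(108,175),S(286,363)))
print('ref s5/c9 B/A top', tri((234/8+222-.44,162/8+195-.44),((570-400)/4+270-.4,107/4+255-.4)), tri((211/8+222-.44,317/8+195-.44),((498-400)/4+270-.4,159/4+255-.4)))
for n,x,y in[('TL',75,132),('BL',92,235),('mid',249,160),('T355',355,92),('B355',355,205)]: print(n,at('top',T(x,y),.034))
print('rTL scene',at('scene',S(200,440),.034),'rBL',at('scene',S(305,505),.034))
print('base -y face centre',at('top',T(173,172),.034),'buttons top',at('top',T(133,147),.046),at('top',T(140,205),.046))
for h in(.01,.034,.046,.094): print(h, np.round(pix('top',[.433,.30,h]),1))
E
```

```text
top of post (array([0.4258, 0.2965, 0.0889]), [np.float64(0.0031597222166457163), np.float64(0.0031597222166456704)])
ref s5/c9 B/A top (array([0.4348, 0.2665, 0.0838]), [np.float64(0.0012544052055253995), np.float64(0.0012544052055254984)]) (array([0.4426, 0.2071, 0.0859]), [np.float64(0.0013469338247722588), np.float64(0.0013469338247721887)])
TL [0.4531 0.3305 0.034 ]
BL [0.3946 0.3205 0.034 ]
mid [0.436  0.2306 0.034 ]
T355 [0.4737 0.17   0.034 ]
B355 [0.4098 0.1703 0.034 ]
rTL scene [0.4521 0.327  0.034 ] rBL [0.3928 0.3212 0.034 ]
base -y face centre [0.4297 0.2741 0.034 ] buttons top [0.444  0.2943 0.046 ] [0.4114 0.2903 0.046 ]
0.01 [251.9 209.6]
0.034 [251.9 207.8]
0.046 [251.9 207. ]
0.094 [251.9 203.3]
```

arm_command --pt "70 -39 26 0 0 0 0" --pt "70 -39 26 0 0 0 0" --pt "70 -39 26 0 0 0 0" --pt "70 -39 26 0 0 0 0" --pt "70 -39 26 0 0 0 0" --pt "70 -39 26 0 0 0 0" --pt "70 -39 26 0 0 0 0" --pt "70 -39 26 0 0 0 0"

```text
time_s: 37.55
tcp_pos: [0.4783, 0.2131, 0.216]
ee_rot: [[-0.0, -1.0, 0.0], [-1.0, 0.0, -0.002], [0.002, -0.0, -1.0]]
wrist_force: [0.3, -0.1, 0.8]
gripper_width: 0.8
gripper_force: 0.0
```

arm_command --pt "70 -39 26 0 0 0 0" --pt "70 -39 26 0 0 0 0" --pt "70 0 0 30 0 0 -0.128" --pt "70 0 0 30 0 0 0" --pt "70 0 0 0 0 0 0" --pt "70 0 0 0 0 0 0"

```text
time_s: 38.15
tcp_pos: [0.4284, 0.2898, 0.1567]
ee_rot: [[0.128, -0.992, 0.002], [-0.992, -0.128, -0.002], [0.003, -0.001, -1.0]]
wrist_force: [-0.3, 0.7, 0.4]
gripper_width: 0.802
gripper_force: 0.0
```

Run:
```python
from h import *
go([.428,.292,.0225],187.3)
s=snap('scene','s10'); print(blue(s,(280,370,225,345)),blue(cv2.imread('pics/s9.png')[:,:,::-1],(280,370,225,345)))
```

```text
at [0.4284 0.2898 0.1567] j [ 52.1873  13.5507 -18.0491   0.1878 -58.4549 -44.9601] F [-0.3213  0.7051  0.4466] w 69.81364090018462
turn first [-0.0013 -0.0027  0.0004]  then shift in new frame [ -2.2122   0.074  134.2443] or in present frame [ -2.5681   0.2469 134.2378]
[(np.int32(62), array([329. , 277.4]))] [(np.int32(63), array([328.9, 277.4]))]
```

arm_command --pt "70 -2 0 40 0 0 0" --pt "70 0 0 40 0 0 0" --pt "70 0 0 30 0 0 0" --pt "70 0 0 14 0 0 0" --pt "60 0 0 10 0 0 0" --pt "50 0 0 0 0 0 0" --pt "50 0 0 0 0 0 0" --pt "50 0 0 0 0 0 0"

```text
time_s: 39.0
tcp_pos: [0.4293, 0.2931, 0.0247]
ee_rot: [[0.127, -0.992, 0.005], [-0.992, -0.127, 0.002], [-0.002, -0.005, -1.0]]
wrist_force: [-1.1, 0.3, -0.5]
gripper_width: 0.596
gripper_force: 0.0
```

arm_command --pt "24 0 0 0 0 0 0" --pt "24 0 0 0 0 0 0" --pt "24 0 0 0 0 0 0" --pt "24 0 0 0 0 0 0" --pt "24 0 0 0 0 0 0" --pt "24 0 0 0 0 0 0" --pt "24 0 0 0 0 0 0" --pt "24 0 0 0 0 0 0"

```text
time_s: 39.8
tcp_pos: [0.4285, 0.2924, 0.0236]
ee_rot: [[0.128, -0.992, 0.003], [-0.992, -0.128, 0.0], [0.0, -0.003, -1.0]]
wrist_force: [-1.4, -0.1, 5.7]
gripper_width: 0.32
gripper_force: 30.0
```

arm_command --pt "24 0 0 0 0 0 0" --pt "24 0 0 -10 0 0 0" --pt "24 0 0 -20 0 0 0" --pt "24 0 0 -40 0 0 0" --pt "24 0 0 -45 0 0 0" --pt "24 0 0 -45 0 0 0" --pt "24 0 0 -20 0 0 0.127" --pt "24 0 0 0 0 0 0"

```text
time_s: 40.6
tcp_pos: [0.4291, 0.2934, 0.2069]
ee_rot: [[0.0, -1.0, 0.007], [-1.0, -0.0, 0.005], [-0.005, -0.007, -1.0]]
wrist_force: [-0.1, 0.2, -2.1]
gripper_width: 0.323
gripper_force: 30.0
```

Run:
```python
from h import *
go([.6878,.017,.20],180)
```

```text
at [0.4291 0.2934 0.2069] j [ 52.3639  11.0248 -13.6594   0.1614 -64.8116 -52.4214] F [-0.1468  0.2374 -2.0659] w 28.08161358356204
turn first [-0.0074  0.0054  0.0002]  then shift in new frame [ 276.419  -258.6805    6.8845] or in present frame [ 276.5051 -258.5771    7.3006]
```

arm_command --pt "24 39.5 -17 0 0 0 0" --pt "24 39.5 -17 0 0 0 0" --pt "24 39.5 -17 0 0 0 0" --pt "24 39.5 -17 0 0 0 0" --pt "24 39.5 -17 0 0 0 0" --pt "24 39.5 -17 0 0 0 0" --pt "24 39.5 -17 0 0 0 0"

```text
time_s: 41.3
tcp_pos: [0.5462, 0.014, 0.2014]
ee_rot: [[0.003, -1.0, -0.002], [-1.0, -0.003, -0.001], [0.001, 0.002, -1.0]]
wrist_force: [0.5, 0.5, -1.9]
gripper_width: 0.323
gripper_force: 30.0
```

arm_command --pt "24 0 -46 0 0 0 0" --pt "24 0 -46 0 0 0 0" --pt "24 0 -46 0 0 0 0" --pt "24 0 0 0 0 0 0" --pt "24 0 0 0 0 0 0" --pt "24 0 0 0 0 0 0"

```text
time_s: 41.9
tcp_pos: [0.6837, 0.0158, 0.2026]
ee_rot: [[0.002, -1.0, -0.001], [-1.0, -0.002, -0.0], [0.0, 0.001, -1.0]]
wrist_force: [-0.7, 0.6, -1.8]
gripper_width: 0.317
gripper_force: 30.0
```

Run:
```python
from h import *
go([.6878,.017,.081],180)
s=snap('scene','s11'); t=snap('top','t11')
p=sense()['tcp_pos']; f=p+[0,0,.0255-.039]
def edges(s,Lo,Hi):
    pass
C=np.round(pix('scene',f+[0,0,.02])).astype(int); print('C',C)
a=s.astype(int)
r0,c0=C[0]-32,C[1]-20
m=((a[...,2]>a[...,0]*1.25)&(a[...,2]>40))[r0:r0+50,c0:c0+40]
for i in range(14,48,2): print(r0+i,''.join('#' if v else '.' for v in m[i]))
for z in(.015,.03,.05,.07):print(z,[np.round(pix('scene',f+[dx,dy,z])-[0,c0],1) for dx,dy in((.014,.014),(-.014,.014),(-.014,-.014))])
cv2.imwrite('pics/c12.png',cv2.resize(s[r0-10:r0+60,c0-15:c0+60],None,fx=7,fy=7,interpolation=cv2.INTER_CUBIC)[:,:,::-1])
```

```text
at [0.6837 0.0158 0.2026] j [ 14.8473  27.6927  10.3426   0.0165 -72.6849 -14.7647] F [-0.7146  0.6193 -1.8201] w 27.591441771356827
turn first [ 0.0005 -0.0004  0.0015]  then shift in new frame [ -1.1653  -4.0856 121.5889] or in present frame [ -1.2103  -4.1508 121.5863]
C [182 272]
164 ........................................
166 ........................................
168 ........................................
170 ............####........................
172 .............########...................
174 ............#########...................
176 .............########...................
178 ..............########..................
180 ...............#######..................
182 ................###########.............
184 ................###########.............
186 ..................#######...............
188 ........................................
190 ........................................
192 ........................................
194 ........................................
196 ........................................
0.015 [array([183.6,  12.8]), array([187.6,  19.9]), array([182.5,  26.5])]
0.03 [array([179.7,  12.4]), array([183.7,  19.5]), array([178.6,  26.1])]
0.05 [array([174.4,  11.7]), array([178.4,  19. ]), array([173.3,  25.7])]
0.07 [array([169. ,  11.1]), array([172.9,  18.4]), array([167.9,  25.2])]
```

View pics/c12.png

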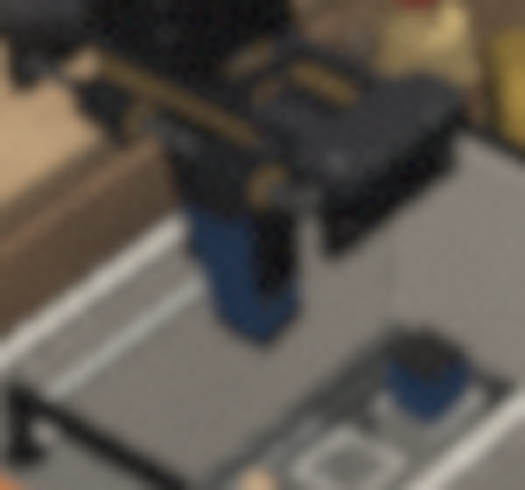

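The post hangs with its foot toward −y, leaning about 8.5° (its left edge runs from crop (193,215) to (222,318)). The first post stands well down in its sleeve at (430,370). I'll tilt the tool to straighten this one, then check its edges numerically.

arm_command --pt "24 1 -4 0 0 -0.146 0" --pt "24 0 0 0 0 0 0" --pt "24 0 0 0 0 0 0" --pt "24 0 0 0 0 0 0"

```text
time_s: 42.4
tcp_pos: [0.6885, 0.0152, 0.2046]
ee_rot: [[0.002, -1.0, 0.003], [-0.989, -0.001, 0.145], [-0.145, -0.003, -0.989]]
wrist_force: [0.5, 0.1, -1.5]
gripper_width: 0.322
gripper_force: 30.0
```

Run:
```python
from h import *
q=sense(); p=q['tcp_pos']; print(p,q['ee_rot'],q['joints'])
s=snap('scene','s12'); f=p+[0,0,.0255-.039]
r0,c0=150,252
a=s.astype(int); m=((a[...,2]>a[...,0]*1.25)&(a[...,2]>40))[r0:r0+50,c0:c0+40]
for i in range(14,42,1): print(r0+i,''.join('#' if v else '.' for v in m[i]))
for z in(0,.01,.015,.03,.05,.07):print(z,[np.round(pix('scene',f+[dx,dy,z])-[0,c0],1) for dx,dy in((.014,.014),(-.014,.014),(-.014,-.014))])
```

```text
[0.6885 0.0152 0.2046] [[ 0.0018 -1.      0.0028]
 [-0.9895 -0.0014  0.1447]
 [-0.1447 -0.0031 -0.9895]] [ 10.5328  28.1437  14.1057  -8.4594 -74.4321  -8.2753]
164 ........................................
165 .............##.........................
166 ............#####.......................
167 ............######.#....................
168 ............##########..................
169 ............##########..................
170 .............#########..................
171 .............#########..................
172 .............#########..................
173 .............#########..................
174 ..............########..................
175 ..............########..................
176 ..............########..................
177 ..............########..................
178 ..............########..................
179 ...............########.................
180 ...............########.##..............
181 ...............###########..............
182 ...............###########..............
183 ...............###########..............
184 ................#########...............
185 .................#######................
186 ...................####.................
187 ........................................
188 ........................................
189 ........................................
190 ........................................
191 ........................................
0 [array([186.6,  12.4]), array([190.6,  19.4]), array([185.5,  25.9])]
0.01 [array([184.1,  12. ]), array([188. ,  19.1]), array([183. ,  25.6])]
0.015 [array([182.8,  11.9]), array([186.8,  19. ]), array([181.7,  25.5])]
0.03 [array([178.9,  11.4]), array([182.8,  18.6]), array([177.8,  25.2])]
0.05 [array([173.6,  10.8]), array([177.5,  18. ]), array([172.5,  24.7])]
0.07 [array([168.1,  10.1]), array([172.1,  17.5]), array([167.1,  24.2])]
```

Run:
```python
from h import *
def fit(name,r0,r1,c0,c1):
    a=cv2.imread(f'pics/{name}.png')[:,:,::-1].astype(float); L=[];Rr=[]
    b=a[...,2]-a[...,0]  # blueness
    for r in range(r0,r1+1):
        row=b[r,c0:c1]; k=np.where(row>row.max()/2)[0][0]
        x=k-(row[k]-row.max()/2)/(row[k]-row[k-1]); L.append((r,c0+x))
    L=np.array(L); p=np.polyfit(L[:,0],L[:,1],1); res=L[:,1]-np.polyval(p,L[:,0]); print(name,'slope',p[0],'col@mid',np.polyval(p,(r0+r1)/2),'rms',res.std())
fit('s8',154,165,280,310); fit('s11',172,183,255,285); fit('s12',170,181,255,285)
def pr(p):
    u=[pix('scene',np.array(p)+[.014,.014,z]) for z in(.015,.065)]; print('pred slope',(u[0][1]-u[1][1])/(u[0][0]-u[1][0]), u)
pr([.6852,-.0972,.1895]); pr([.6885,.0152,.191])
```

```text
s8 slope 0.15728530519254375 col@mid 291.0968189626278 rms 0.14856910564421902
s11 slope 0.3448741499728309 col@mid 265.7770219820383 rms 0.1796200491394486
s12 slope 0.18894555130512697 col@mid 265.63218625863067 rms 0.10441067275672763
pred slope 0.05965629740754038 [array([164.5592, 290.0861]), array([151.4668, 289.3051])]
pred slope 0.11965246201441265 [array([182.8264, 263.8882]), array([169.5536, 262.3001])]
```

arm_command --pt "24 -6.2 0 0.9 0 0 0" --pt "24 4.3 0 29.7 0 0 0" --pt "24 4.3 0 29.7 0 0 0" --pt "24 4.3 0 29.7 0 0 0" --pt "24 3.6 0 24.7 0 0 0" --pt "24 0 0 0 0 0 0" --pt "24 0 0 0 0 0 0"

```text
time_s: 43.15
tcp_pos: [0.6897, 0.022, 0.0893]
ee_rot: [[0.002, -1.0, 0.002], [-0.989, -0.002, 0.145], [-0.145, -0.003, -0.989]]
wrist_force: [-0.2, 0.0, -1.4]
gripper_width: 0.32
gripper_force: 30.0
```

Run:
```python
from h import *
q=sense(); p=q['tcp_pos']; print(p,q['wrist_force'])
s=snap('scene','s13')
a=s.astype(int); r0,c0=185,255
b=(a[...,2]-a[...,0])[r0:r0+36,c0:c0+44]
for i in range(0,36,2): print(r0+i,''.join('#' if v>25 else '+' if v>12 else '.' for v in b[i]))
for nm,P in (('mouth corners',[(.688+dx,.0165+dy,.066) for dx,dy in((.015,.015),(-.015,.015),(-.015,-.015))]),('foot pred',[(.688+dx,.0165+dy,z) for z in(.07,.08) for dx,dy in((.014,.014),(-.014,.014),(-.014,-.014))])):
    print(nm,[np.round(pix('scene',x)-[0,c0],1) for x in P])
```

```text
[0.6897 0.022  0.0893] [-0.2133  0.041  -1.4432]
185 ............................................
187 ............................................
189 ............................................
191 ............................................
193 ............................................
195 ............................................
197 ...........+++............................++
199 ...........+####++++......................+#
201 ...........+#######+........................
203 ...........+#######+........................
205 ............+######+........................
207 ............+######+........................
209 ............+######+..++....................
211 .............+######++#+....................
213 ..............+#######......................
215 .................+++........................
217 ............................................
219 ............................................
mouth corners [array([216.6,  12.3]), array([220.9,  19.4]), array([215.5,  25.8])]
foot pred [array([215.7,  12.6]), array([219.7,  19.2]), array([214.6,  25.3]), array([213.5,  12.4]), array([217.5,  19. ]), array([212.4,  25.1])]
```

Run:
```python
from h import *
def fit(name,r0,r1,c0,c1):
    a=cv2.imread(f'pics/{name}.png')[:,:,::-1].astype(float); b=a[...,2]-a[...,0]; E=[]
    for r in range(r0,r1+1):
        row=b[r,c0:c1]; h=row.max()/2; k=np.where(row>h)[0]
        l=k[0]-(row[k[0]]-h)/(row[k[0]]-row[k[0]-1]); E.append((r,c0+l))
    E=np.array(E); return np.polyfit(E[:,0]-(r0+r1)/2,E[:,1],1)
def cmp(name,r0,r1,c0,c1,x,y,foot):
    p=fit(name,r0,r1,c0,c1); rm=(r0+r1)/2
    zs=np.linspace(0,.09,50); u=np.array([pix('scene',[x+.014,y+.014,foot+z]) for z in zs]); i=np.argsort(u[:,0])
    zz=np.interp(rm,u[i,0],zs[i]); print(name,p,'pred',np.interp(rm,u[i,0],u[i,1]),'at z above foot',zz)
cmp('s8',154,165,280,310,.6852,-.0972,.1895)
cmp('s12',170,181,255,285,.6885,.0152,.191)
cmp('s13',201,210,255,285,.6897,.022,.0758)
```

```text
s8 [  0.1573 291.0968] pred 289.7842553829212 at z above foot 0.03464476815762188
s12 [  0.1889 265.6322] pred 263.01146727785266 at z above foot 0.04295335129331497
s13 [  0.1531 266.8814] pred 264.65288717004415 at z above foot 0.04221486029453392
```

arm_command --pt "24 0.9 0 5.9 0 0 0" --pt "24 0.6 0 4 0 0 0" --pt "24 0.4 0 3 0 0 0" --pt "24 0 0 0 0 0 0"

```text
time_s: 43.6
tcp_pos: [0.6891, 0.0213, 0.0755]
ee_rot: [[0.001, -1.0, 0.002], [-0.989, -0.001, 0.145], [-0.145, -0.002, -0.989]]
wrist_force: [-0.5, -0.5, -1.1]
gripper_width: 0.323
gripper_force: 30.0
```

arm_command --pt "24 0.4 0 3 0 0 0" --pt "24 0.4 0 3 0 0 0" --pt "24 0 0 0 0 0 0"

```text
time_s: 43.9
tcp_pos: [0.6897, 0.0214, 0.0708]
ee_rot: [[0.002, -1.0, 0.003], [-0.989, -0.001, 0.145], [-0.145, -0.003, -0.989]]
wrist_force: [-1.3, 0.2, 2.1]
gripper_width: 0.317
gripper_force: 30.0
```

arm_command --pt "24 0.3 0 2 0 0 0" --pt "24 0 0 0 0 0 0"

```text
time_s: 44.1
tcp_pos: [0.6898, 0.0214, 0.0706]
ee_rot: [[0.002, -1.0, 0.004], [-0.989, -0.002, 0.145], [-0.145, -0.004, -0.989]]
wrist_force: [-3.8, -0.2, 9.2]
gripper_width: 0.319
gripper_force: 30.0
```

arm_command --pt "24 0.3 0 2 0 0 0" --pt "24 0 0 0 0 0 0"

```text
time_s: 44.3
tcp_pos: [0.6899, 0.0214, 0.0705]
ee_rot: [[0.003, -1.0, 0.005], [-0.989, -0.003, 0.145], [-0.145, -0.005, -0.989]]
wrist_force: [-7.8, 0.6, 15.0]
gripper_width: 0.318
gripper_force: 30.0
```

arm_command --pt "24 -0.6 0 -4 0 0 0" --pt "24 0 1.7 0 0 0 0" --pt "24 0 0 0 0 0 0" --pt "24 0.3 0 2 0 0 0" --pt "24 0.3 0 2 0 0 0" --pt "24 0 0 0 0 0 0"

```text
time_s: 44.9
tcp_pos: [0.6873, 0.0214, 0.0646]
ee_rot: [[0.001, -1.0, 0.001], [-0.989, -0.001, 0.145], [-0.145, -0.001, -0.989]]
wrist_force: [0.5, -0.0, -1.8]
gripper_width: 0.326
gripper_force: 30.0
```

Freed; it now slides in. Continuing.

arm_command --pt "24 0.4 0 3 0 0 0" --pt "24 0.4 0 3 0 0 0" --pt "24 0 0 0 0 0 0"

```text
time_s: 45.2
tcp_pos: [0.6873, 0.0216, 0.0589]
ee_rot: [[0.001, -1.0, 0.001], [-0.989, -0.001, 0.145], [-0.145, -0.001, -0.989]]
wrist_force: [0.9, -0.1, -1.7]
gripper_width: 0.32
gripper_force: 30.0
```

arm_command --pt "24 0.4 0 3 0 0 0" --pt "24 0.3 0 2 0 0 0" --pt "24 0 0 0 0 0 0"

```text
time_s: 45.5
tcp_pos: [0.6875, 0.0216, 0.0543]
ee_rot: [[0.001, -1.0, 0.002], [-0.989, -0.001, 0.145], [-0.145, -0.002, -0.989]]
wrist_force: [-0.9, 0.7, -1.2]
gripper_width: 0.319
gripper_force: 30.0
```

arm_command --pt "24 0.3 0 2 0 0 0" --pt "24 0.3 0 2 0 0 0" --pt "24 0 0 0 0 0 0"

```text
time_s: 45.8
tcp_pos: [0.6876, 0.0216, 0.0503]
ee_rot: [[0.001, -1.0, 0.002], [-0.989, -0.001, 0.145], [-0.145, -0.002, -0.989]]
wrist_force: [-0.1, 0.1, -1.9]
gripper_width: 0.319
gripper_force: 30.0
```

arm_command --pt "24 0.3 0 2 0 0 0" --pt "24 0.2 0 1.5 0 0 0" --pt "24 0 0 0 0 0 0"

```text
time_s: 46.1
tcp_pos: [0.6876, 0.0216, 0.0468]
ee_rot: [[0.001, -1.0, 0.002], [-0.989, -0.001, 0.145], [-0.145, -0.002, -0.989]]
wrist_force: [0.0, 0.9, -1.5]
gripper_width: 0.316
gripper_force: 30.0
```

arm_command --pt "55 0 0 0 0 0 0" --pt "55 0 0 0 0 0 0" --pt "55 0 0 0 0 0 0" --pt "55 0 0 0 0 0 0" --pt "55 -2.9 0 -20 0 0 0" --pt "55 -5.8 0 -40 0 0 0" --pt "30 -2.2 0 -15 0 0.146 0" --pt "0 0 0 0 0 0 0"

```text
time_s: 46.9
tcp_pos: [0.6897, 0.024, 0.127]
ee_rot: [[0.006, -1.0, 0.01], [-1.0, -0.006, -0.002], [0.003, -0.01, -1.0]]
wrist_force: [-0.7, 0.5, 0.1]
gripper_width: 0.525
gripper_force: 0.0
```

arm_command --pt "0 0 0 0 0 0 0" --pt "0 0 0 0 0 0 0" --pt "0 0 0 0 0 0 0" --pt "0 0 0 0 0 0 0" --pt "0 0 0 0 0 0 0"

```text
time_s: 47.4
tcp_pos: [0.6876, 0.0209, 0.1225]
ee_rot: [[-0.0, -1.0, 0.002], [-1.0, 0.0, -0.0], [0.0, -0.002, -1.0]]
wrist_force: [-0.8, -0.5, 0.7]
gripper_width: 0.084
gripper_force: 0.0
```

Run:
```python
from h import *
go([.6878,.017,.0705],180)
im=snap('scene','s14'); print(blue(im,(170,240,250,330)))
```

```text
at [0.6876 0.0209 0.1225] j [ 15.1848  31.076    4.3701   0.0332 -63.1917 -15.215 ] F [-0.7703 -0.5243  0.725 ] w 7.267960344352275
turn first [-0.0019 -0.     -0.0003]  then shift in new frame [ 3.8541 -0.2297 51.9869] or in present frame [ 3.8524 -0.134  51.9873]
[(np.int32(47), array([195.2, 297.3])), (np.int32(70), array([211.9, 273.4]))]
```

Tip is at 0.148 and the post top at about 0.117. Pushing down.

arm_command --pt "0 4 0 15 0 0 0" --pt "0 0 0 10 0 0 0" --pt "0 0 0 5 0 0 0" --pt "0 0 0 4 0 0 0" --pt "0 0 0 3 0 0 0" --pt "0 0 0 0 0 0 0"

```text
time_s: 48.05
tcp_pos: [0.6879, 0.0176, 0.0863]
ee_rot: [[0.001, -1.0, 0.003], [-1.0, -0.001, -0.0], [0.0, -0.003, -1.0]]
wrist_force: [-1.2, 0.2, 1.9]
gripper_width: 0.007
gripper_force: 1.0
```

arm_command --pt "0 0 0 3 0 0 0" --pt "0 0 0 3 0 0 0" --pt "0 0 0 3 0 0 0" --pt "0 0 0 0 0 0 0"

```text
time_s: 48.45
tcp_pos: [0.6874, 0.0176, 0.0763]
ee_rot: [[0.001, -1.0, 0.002], [-1.0, -0.001, 0.0], [-0.0, -0.002, -1.0]]
wrist_force: [-0.3, -0.4, 1.9]
gripper_width: 0.004
gripper_force: 0.8
```

arm_command --pt "0 0 0 3 0 0 0" --pt "0 0 0 3 0 0 0" --pt "0 0 0 0 0 0 0"

```text
time_s: 48.75
tcp_pos: [0.688, 0.0176, 0.0705]
ee_rot: [[0.001, -1.0, 0.003], [-1.0, -0.001, 0.0], [-0.0, -0.003, -1.0]]
wrist_force: [-0.7, -0.8, 3.1]
gripper_width: 0.005
gripper_force: 1.2
```

arm_command --pt "0 0 0 1.5 0 0 0" --pt "0 0 0 0 0 0 0" --pt "0 0 0 -20 0 0 0" --pt "0 0 0 -45 0 0 0" --pt "30 0 0 -45 0 0 0" --pt "60 0 0 -45 0 0 0" --pt "60 0 0 0 0 0 0"

```text
time_s: 49.45
tcp_pos: [0.6909, 0.0175, 0.2323]
ee_rot: [[0.001, -1.0, 0.017], [-1.0, -0.001, 0.001], [-0.001, -0.017, -1.0]]
wrist_force: [1.0, -0.9, 0.5]
gripper_width: 0.194
gripper_force: 0.0
```

Run:
```python
from h import *
T=lambda x,y:(y/6+215-.42,x/6+335-.42)
S=lambda x,y:(y/5+180-.4,(x-545)/5+355-.4)
P=[at('top',T(*c),.025) for c in((88,217),(100,270),(485,120),(445,68))]
Q=[at('scene',S(*c),.025) for c in((635,275),(680,290),(722,65),(680,50))]
for p in P+Q: print(p)
for C in (P,Q): print('centre',np.mean(C,0),'yaw of length',np.degrees(np.arctan2((C[0]+C[1]-C[2]-C[3])[1],(C[0]+C[1]-C[2]-C[3])[0])),'len',np.linalg.norm(C[0]+C[1]-C[2]-C[3])/2)
im=snap('scene','s15'); t=snap('top','t15'); print(blue(im,(170,240,250,330)))
for c in('top','scene'):
  for d in find_in('oak_mid',c)[:2]: print(c,d,at(c,d['location'],.02))
# has the oak moved? correlate
for n,a,b,bx in(('top','top0',t,(215,265,335,425)),('scene','scene0',im,(180,240,355,405))):
  o=cv2.imread(f'pics/{a}.png')[:,:,::-1]; r0,r1,c0,c1=bx; g=lambda i:cv2.cvtColor(np.ascontiguousarray(i),cv2.COLOR_RGB2GRAY)
  R=cv2.matchTemplate(g(b[r0-8:r1+8,c0-8:c1+8]),g(o[r0:r1,c0:c1]),cv2.TM_CCOEFF_NORMED); print(n,cv2.minMaxLoc(R))
go([.455,-.24,.1],0)
```

```text
[ 0.4302 -0.1419  0.025 ]
[ 0.4026 -0.1476  0.025 ]
[ 0.477  -0.3514  0.025 ]
[ 0.5047 -0.3311  0.025 ]
[ 0.4177 -0.1419  0.025 ]
[ 0.3887 -0.1487  0.025 ]
[ 0.4759 -0.3445  0.025 ]
[ 0.5073 -0.3396  0.025 ]
centre [ 0.4536 -0.243   0.025 ] yaw of length 110.75891724155797 len 0.2101177782881242
centre [ 0.4474 -0.2437  0.025 ] yaw of length 114.19765046361758 len 0.21570868003693455
[(np.int32(48), array([195. , 297.5])), (np.int32(26), array([215., 275.]))]
top {'location': [240.7, 380.7], 'p': 0.75} [ 0.46   -0.2419  0.02  ]
scene {'location': [216.8, 378.5], 'p': 0.8} [ 0.447  -0.2242  0.02  ]
scene {'location': [176.6, 372.0], 'p': 0.35} [ 0.575  -0.3832  0.02  ]
top (-0.08457588404417038, 0.9989829063415527, (0, 0), (8, 8))
scene (-0.055743444710969925, 0.841261625289917, (16, 16), (8, 8))
at [0.6862 0.0175 0.2221] j [ 14.9127  27.4301  12.6833  -0.0227 -75.336  -14.8874] F [ 0.8066  0.0504 -0.411 ] w 32.463002635169275
turn first [ 0.      0.0023 -3.1413]  then shift in new frame [-257.5207 -231.2443  122.1   ] or in present frame [257.4416 231.1495 122.4457]
```

arm_command --pt "60 33 29.5 0 0 0 0" --pt "60 33 29.5 0 0 0 0" --pt "60 33 29.5 0 0 0 0" --pt "60 33 29.5 0 0 0 0" --pt "60 33 29.5 0 0 0 0" --pt "60 33 29.5 0 0 0 0" --pt "60 33 29.5 0 0 0 0" --pt "60 30 29.5 0 0 0 0"

```text
time_s: 50.45
tcp_pos: [0.4491, -0.2445, 0.2218]
ee_rot: [[0.001, -1.0, -0.001], [-1.0, -0.001, 0.001], [-0.001, 0.001, -1.0]]
wrist_force: [-0.4, 0.4, 0.4]
gripper_width: 0.686
gripper_force: 0.0
```

arm_command --pt "60 0 0 0 0 0 -0.125" --pt "60 0 0 20 0 0 -0.125" --pt "60 0 0 30 0 0 -0.125" --pt "60 0 0 0 0 0 0" --pt "60 0 0 0 0 0 0"

```text
time_s: 50.95
tcp_pos: [0.451, -0.2437, 0.1729]
ee_rot: [[0.365, -0.931, -0.001], [-0.931, -0.365, 0.0], [-0.0, 0.001, -1.0]]
wrist_force: [-0.8, -0.5, 0.8]
gripper_width: 0.689
gripper_force: 0.0
```

Run:
```python
from h import *
go([.4515,-.243,-.0205],201.5)
for z in(0,.1): print('vise left edge',at('top',(270,406),z),at('top',(252,412),z))
t=snap('top','t16'); s=snap('scene','s16')
# strip edges in scene: row profiles
r=sense(); 
for n in('top','scene'):
  print(n,'pred centre',pix(n,[.4515,-.243,.025]))
g=cv2.cvtColor(cv2.imread('pics/scene0.png'),cv2.COLOR_BGR2GRAY)
```

```text
at [ 0.451  -0.2437  0.1729] j [-10.2201  12.2676 -17.163    0.0069 -60.6216  31.609 ] F [-0.8104 -0.5099  0.8138] w 59.90046024166625
turn first [ 0.0008  0.0004 -0.0019]  then shift in new frame [ -0.4969  -0.7184 193.3963] or in present frame [ -0.423   -0.8784 193.3959]
vise left edge [ 0.3659 -0.3225  0.    ] [ 0.4226 -0.3433  0.    ]
vise left edge [ 0.3696 -0.3062  0.1   ] [ 0.4227 -0.3258  0.1   ]
top pred centre [243.3605 381.3074]
scene pred centre [211.9424 380.5184]
```

arm_command --pt "60 -25 -0.5 20 0 0 0" --pt "60 0 0 40 0 0 0" --pt "60 0 0 40 0 0 0" --pt "60 0 0 40 0 0 0" --pt "60 0 0 25 0 0 0" --pt "60 0 0 15 0 0 0" --pt "60 0 0 8 0 0 0" --pt "60 0 0 0 0 0 0"

```text
time_s: 51.85
tcp_pos: [0.4439, -0.2203, -0.0143]
ee_rot: [[0.367, -0.93, 0.002], [-0.93, -0.367, -0.0], [0.001, -0.002, -1.0]]
wrist_force: [-0.4, -0.4, 0.1]
gripper_width: 0.686
gripper_force: 0.0
```

arm_command --pt "60 0 0 4 0 0 0" --pt "60 0 0 0 0 0 0" --pt "45 0 0 0 0 0 0" --pt "45 0 0 0 0 0 0" --pt "28 0 0 0 0 0 0" --pt "28 0 0 0 0 0 0" --pt "28 0 0 0 0 0 0" --pt "28 0 0 0 0 0 0"

```text
time_s: 52.65
tcp_pos: [0.4431, -0.2203, -0.0181]
ee_rot: [[0.367, -0.93, 0.002], [-0.93, -0.367, -0.0], [0.001, -0.002, -1.0]]
wrist_force: [-1.4, -0.3, 2.2]
gripper_width: 0.363
gripper_force: 30.0
```

arm_command --pt "28 0 0 0 0 0 0" --pt "28 0 0 0 0 0 0" --pt "28 0 0 0 0 0 0"

```text
time_s: 52.95
tcp_pos: [0.4431, -0.2203, -0.0181]
ee_rot: [[0.367, -0.93, 0.002], [-0.93, -0.367, 0.0], [0.001, -0.002, -1.0]]
wrist_force: [-2.9, -0.9, 3.7]
gripper_width: 0.366
gripper_force: 30.0
```

arm_command --pt "28 0 0 -10 0 0 0" --pt "28 0 0 -30 0 0 0" --pt "28 0 0 -45 0 0 0" --pt "28 0 0 -45 0 0 0" --pt "28 0 0 -45 0 0 0.125" --pt "28 0 0 -40 0 0 0.125" --pt "28 0 0 -25 0 0 0.125" --pt "28 0 0 0 0 0 0"

```text
time_s: 53.75
tcp_pos: [0.4455, -0.2207, 0.2265]
ee_rot: [[0.001, -1.0, 0.013], [-1.0, -0.001, -0.002], [0.002, -0.013, -1.0]]
wrist_force: [0.2, 0.2, -3.5]
gripper_width: 0.363
gripper_force: 30.0
```

Run:
```python
from h import *
go([.6878,-.0163,.235],180)
EOF=0
```

```text
at [ 0.4455 -0.2207  0.2265] j [ -7.5873   7.7961 -14.7081   0.0318 -66.7437   7.6183] F [ 0.1851  0.2124 -3.4771] w 31.607066557259742
turn first [-0.0129 -0.0022  0.0008]  then shift in new frame [-204.4199 -242.3375   -8.5175] or in present frame [-204.2202 -242.5851   -5.8381]
```

arm_command --pt "28 -25.5 -30.5 0 0 0 0" --pt "28 -25.5 -30.5 0 0 0 0" --pt "28 -25.5 -30.5 0 0 0 0" --pt "28 -25.5 -30.5 0 0 0 0" --pt "28 -25.5 -30.5 0 0 0 0" --pt "28 -25.5 -30.5 0 0 0 0" --pt "28 -25.5 -30.5 0 0 0 0" --pt "28 -25.5 -30.5 0 0 0 0"

```text
time_s: 54.55
tcp_pos: [0.6871, -0.0145, 0.2201]
ee_rot: [[0.003, -1.0, -0.001], [-1.0, -0.003, 0.0], [-0.0, 0.001, -1.0]]
wrist_force: [0.1, 0.3, -0.8]
gripper_width: 0.366
gripper_force: 30.0
```

arm_command --pt "28 0 0 0 0 0 0" --pt "28 0 0 20 0 0 0" --pt "28 0 0 0 0 0 0" --pt "28 0 0 0 0 0 0"

```text
time_s: 54.95
tcp_pos: [0.6859, -0.0164, 0.2011]
ee_rot: [[0.001, -1.0, -0.0], [-1.0, -0.001, -0.001], [0.001, 0.0, -1.0]]
wrist_force: [0.4, -0.1, -2.1]
gripper_width: 0.36
gripper_force: 30.0
```

Run:
```python
from h import *
go([.6878,-.0163,.2],180)
t=snap('top','t17'); s=snap('scene','s17'); p=sense()['tcp_pos']
zt=p[2]+.0255-.0074+.025; print('strip top z',zt)
# top: profile along strip's line (x=.6878) in image
for y in (.07,-.15): print(y,pix('top',[.6878,y,zt]),pix('scene',[.6878,y,zt]))
for X in(.680,.688,.696):
  v=[]
  for y in np.arange(.13,-.19,-.008):
    r,c=np.round(pix('top',[X,y,zt])).astype(int); v.append('%.3f:%d,%d,%d'%((y,)+tuple(t[r,c])))
  if X==.688: print(' '.join(v))
v=[]
for y in np.arange(.13,-.19,-.008):
    r,c=np.round(pix('scene',[.688,y,zt])).astype(int); v.append('%.3f:%d,%d,%d'%((y,)+tuple(s[r,c])))
print('scene',' '.join(v))
```

```text
at [ 0.6859 -0.0164  0.2011] j [ 12.1133  27.9543  10.555    0.0294 -72.6323 -12.0425] F [ 0.3573 -0.1068 -2.1019] w 31.339867721105016
turn first [ 0.0004 -0.0006  0.0014]  then shift in new frame [-0.1028 -1.9385  1.0746] or in present frame [-0.1008 -1.9391  1.0737]
strip top z 0.24616035298212466
0.07 [157.2557 274.0624] [181.7704 256.2858]
-0.15 [155.958 354.314] [144.6831 306.4999]
0.130:58,48,40 0.122:87,75,62 0.114:131,119,100 0.106:143,131,110 0.098:133,121,102 0.090:120,108,92 0.082:109,99,84 0.074:101,94,81 0.066:84,70,56 0.058:75,57,41 0.050:74,52,35 0.042:77,53,35 0.034:76,52,34 0.026:74,51,33 0.018:36,31,27 0.010:23,18,14 0.002:42,36,32 -0.006:35,27,22 -0.014:30,24,19 -0.022:29,22,17 -0.030:28,23,20 -0.038:33,31,29 -0.046:98,91,86 -0.054:136,95,62 -0.062:134,94,61 -0.070:139,96,61 -0.078:140,96,61 -0.086:142,98,63 -0.094:140,96,60 -0.102:139,95,59 -0.110:140,95,59 -0.118:136,92,56 -0.126:138,94,57 -0.134:138,94,57 -0.142:131,88,53 -0.150:122,86,55 -0.158:53,51,47 -0.166:78,71,63 -0.174:92,84,75 -0.182:102,78,55
scene 0.130:122,115,108 0.122:126,120,112 0.114:124,119,111 0.106:126,120,112 0.098:126,120,112 0.090:124,119,111 0.082:119,113,105 0.074:88,77,65 0.066:86,68,52 0.058:92,74,56 0.050:93,75,58 0.042:93,75,58 0.034:92,73,57 0.026:94,74,58 0.018:93,74,56 0.010:115,91,68 0.002:111,87,66 -0.006:108,84,63 -0.014:142,110,84 -0.022:110,86,66 -0.030:67,53,45 -0.038:69,57,43 -0.046:66,63,58 -0.054:51,49,47 -0.062:45,41,38 -0.070:50,49,52 -0.078:60,60,62 -0.086:57,56,58 -0.094:56,55,58 -0.102:56,57,59 -0.110:52,53,53 -0.118:52,53,54 -0.126:55,54,55 -0.134:53,54,55 -0.142:61,61,61 -0.150:64,59,57 -0.158:96,78,58 -0.166:101,82,64 -0.174:99,81,62 -0.182:100,82,64
```

arm_command --pt "28 0 -1.5 35 0 0 0" --pt "28 0 0 35 0 0 0" --pt "28 0 0 30 0 0 0" --pt "28 0 0 15 0 0 0" --pt "28 0 0 0 0 0 0" --pt "28 0 0 0 0 0 0"

```text
time_s: 55.65
tcp_pos: [0.6899, -0.0162, 0.0893]
ee_rot: [[0.001, -1.0, 0.006], [-1.0, -0.001, -0.0], [0.0, -0.006, -1.0]]
wrist_force: [0.5, -0.5, -0.6]
gripper_width: 0.364
gripper_force: 30.0
```

arm_command --pt "28 0 0 3 0 0 0" --pt "28 0 0 2 0 0 0" --pt "28 0 0 0 0 0 0"

```text
time_s: 55.95
tcp_pos: [0.6888, -0.016, 0.0831]
ee_rot: [[0.001, -1.0, 0.004], [-1.0, -0.001, 0.0], [-0.0, -0.004, -1.0]]
wrist_force: [-0.3, -0.9, -2.1]
gripper_width: 0.364
gripper_force: 30.0
```

arm_command --pt "28 0 0 3 0 0 0" --pt "28 0 0 1 0 0 0" --pt "28 0 0 0 0 0 0"

```text
time_s: 56.25
tcp_pos: [0.6885, -0.0161, 0.0783]
ee_rot: [[0.001, -1.0, 0.002], [-1.0, -0.001, -0.0], [0.0, -0.002, -1.0]]
wrist_force: [-0.3, -0.6, -0.9]
gripper_width: 0.365
gripper_force: 30.0
```

arm_command --pt "28 0 0 1 0 0 0" --pt "28 0 0 0 0 0 0"

```text
time_s: 56.45
tcp_pos: [0.6887, -0.0161, 0.078]
ee_rot: [[0.001, -1.0, 0.003], [-1.0, -0.001, -0.0], [0.0, -0.003, -1.0]]
wrist_force: [-0.9, -0.1, 1.0]
gripper_width: 0.361
gripper_force: 30.0
```

arm_command --pt "55 0 0 0 0 0 0" --pt "55 0 0 0 0 0 0" --pt "55 0 0 0 0 0 0" --pt "55 0 0 0 0 0 0" --pt "55 0 0 -20 0 0 0" --pt "55 0 0 -40 0 0 0" --pt "55 0 0 -45 0 0 0" --pt "55 0 0 -45 0 0 0"

```text
time_s: 57.25
tcp_pos: [0.6879, -0.0162, 0.2289]
ee_rot: [[0.001, -1.0, 0.002], [-1.0, -0.001, -0.0], [0.0, -0.002, -1.0]]
wrist_force: [0.9, 0.1, 0.1]
gripper_width: 0.634
gripper_force: 0.0
```

arm_command --pt "55 0 0 0 0 0 0.145" --pt "55 0 0 0 0 0 0.145" --pt "55 0 0 0 0 0 0.145" --pt "55 0 0 0 0 0 0.145" --pt "55 0 0 0 0 0 0.145" --pt "55 0 0 0 0 0 0.145" --pt "55 0 0 0 0 0 0.145" --pt "55 0 0 0 0 0 0.145"

```text
time_s: 58.05
tcp_pos: [0.6882, -0.0161, 0.2274]
ee_rot: [[-0.919, -0.394, 0.002], [-0.394, 0.919, -0.0], [-0.002, -0.001, -1.0]]
wrist_force: [-0.2, 0.5, 0.5]
gripper_width: 0.629
gripper_force: 0.0
```

arm_command --pt "50 0 0 0 0 0 0.14" --pt "50 0 0 0 0 0 0.14" --pt "50 0 0 0 0 0 0.131" --pt "50 0 0 0 0 0 0" --pt "50 0 0 0 0 0 0"

```text
time_s: 58.55
tcp_pos: [0.6882, -0.0161, 0.2274]
ee_rot: [[-1.0, -0.003, 0.003], [-0.003, 1.0, -0.0], [-0.003, -0.0, -1.0]]
wrist_force: [0.7, 0.5, 0.3]
gripper_width: 0.575
gripper_force: 0.0
```

Run:
```python
from h import *
go([.6842,.1075,.155],90)
t=snap('top','t18'); s=snap('scene','s18')
def prof(im,cam,fix,var,rng,z):
  v=[]
  for a in rng:
    X=[fix,a,z] if var=='y' else [a,fix,z]
    r,c=pix(cam,X); b=cv2.getRectSubPix(im,(1,1),(float(c),float(r)))[0,0]; v.append('%d:%d/%d'%(round(a*1000),b[0],int(b[0])-int(b[2])))
  print(cam,var,fix,' '.join(v))
for x in(.68,.692): prof(s,'scene',x,'y',np.arange(.09,-.18,-.008),.121)
prof(s,'scene',.04,'x',np.arange(.65,.73,.004),.121); prof(s,'scene',-.13,'x',np.arange(.65,.73,.004),.121)
prof(t,'top',.04,'x',np.arange(.65,.73,.004),.121); prof(t,'top',-.13,'x',np.arange(.65,.73,.004),.121)
prof(t,'top',.688,'y',np.arange(.09,-.18,-.008),.121)
```

```text
at [ 0.6882 -0.0161  0.2274] j [  12.1013   27.3506   13.2799    0.034   -75.7859 -101.9225] F [0.7281 0.5449 0.2718] w 50.007629234031675
turn first [-0.      0.0026  0.0033]  then shift in new frame [  3.997  123.5746  72.4342] or in present frame [  3.7795 123.5903  72.419 ]
scene y 0.68 90:114/14 82:79/6 74:46/2 66:66/8 58:92/28 50:91/35 42:91/36 34:91/35 26:108/42 18:143/57 10:150/62 2:150/62 -6:149/60 -14:147/58 -22:146/58 -30:148/58 -38:152/61 -46:151/61 -54:151/60 -62:147/58 -70:149/60 -78:149/62 -86:149/62 -94:148/61 -102:146/61 -110:144/60 -118:144/62 -126:144/61 -134:143/61 -142:141/59 -150:136/38 -158:133/18 -166:133/15 -174:133/15
scene y 0.692 90:119/15 82:114/9 74:109/9 66:63/4 58:38/5 50:78/28 42:93/35 34:91/35 26:105/40 18:141/57 10:145/60 2:147/61 -6:147/61 -14:147/62 -22:144/60 -30:148/61 -38:150/61 -46:149/61 -54:145/58 -62:142/58 -70:145/58 -78:145/59 -86:145/60 -94:146/61 -102:144/60 -110:145/60 -118:145/60 -126:144/61 -134:144/60 -142:141/59 -150:137/39 -158:133/17 -166:133/15 -174:132/14
scene x 0.04 650:41/-18 654:55/5 658:69/22 662:75/25 666:77/25 670:81/30 
[... 451 characters left out ...]
/32 678:72/40 682:72/41 686:55/30 690:31/12 694:19/0 698:20/-2 702:20/-1 706:19/0 710:18/0 714:19/-2 718:20/-1 722:20/-2 726:27/2
top x -0.13 650:45/2 654:41/1 658:40/1 662:41/1 666:41/6 670:64/30 674:110/64 678:134/79 682:138/80 686:140/82 690:139/81 694:138/81 698:141/80 702:123/66 706:80/31 710:58/7 714:51/3 718:44/2 722:54/3 726:51/3
top y 0.688 90:43/5 82:34/1 74:67/3 66:71/29 58:52/27 50:45/23 42:43/22 34:43/21 26:65/36 18:128/71 10:133/76 2:137/76 -6:137/77 -14:137/76 -22:136/76 -30:137/77 -38:137/75 -46:92/49 -54:80/41 -62:80/40 -70:86/44 -78:127/71 -86:143/80 -94:138/78 -102:105/60 -110:115/66 -118:135/79 -126:139/81 -134:138/80 -142:132/76 -150:114/62 -158:41/2 -166:47/4 -174:70/13
```

The strip lies centred at (0.688, −0.041). Now I'll shut the window.

arm_command --pt "50 1 41 0 0 0 0" --pt "50 1 41 0 0 0 0" --pt "50 1 41 0 0 0 0" --pt "50 0 0 30 0 0 0" --pt "50 0 0 25 0 0 0" --pt "50 0 0 17 0 0 0" --pt "50 0 0 0 0 0 0" --pt "8 0 0 0 0 0 0"

```text
time_s: 59.45
tcp_pos: [0.6857, 0.1068, 0.1559]
ee_rot: [[-1.0, -0.001, 0.003], [-0.001, 1.0, -0.001], [-0.003, -0.001, -1.0]]
wrist_force: [-0.4, 0.1, 1.4]
gripper_width: 0.54
gripper_force: 0.0
```

arm_command --pt "8 0 0 0 0 0 0" --pt "8 0 0 0 0 0 0" --pt "8 0 0 0 0 0 0" --pt "8 0 0 0 0 0 0" --pt "8 0 0 0 0 0 0" --pt "8 0 0 0 0 0 0" --pt "8 0 0 0 0 0 0" --pt "8 0 0 0 0 0 0"

```text
time_s: 60.25
tcp_pos: [0.6854, 0.106, 0.156]
ee_rot: [[-1.0, -0.0, 0.003], [-0.0, 1.0, -0.001], [-0.003, -0.001, -1.0]]
wrist_force: [0.7, -4.5, 2.0]
gripper_width: 0.126
gripper_force: 30.0
```

Gripped. Sliding right by about 265 mm.

arm_command --pt "8 0 -20 0 0 0 0" --pt "8 0 -30 0 0 0 0" --pt "8 0 -30 0 0 0 0" --pt "8 0 -30 0 0 0 0" --pt "8 0 -30 0 0 0 0" --pt "8 0 -30 0 0 0 0" --pt "8 0 -30 0 0 0 0" --pt "8 0 -25 0 0 0 0"

```text
time_s: 61.05
tcp_pos: [0.6865, -0.1171, 0.1559]
ee_rot: [[-1.0, -0.001, 0.006], [-0.001, 1.0, 0.003], [-0.006, 0.003, -1.0]]
wrist_force: [0.3, 4.4, 1.5]
gripper_width: 0.126
gripper_force: 30.0
```

arm_command --pt "8 0 -15 0 0 0 0" --pt "8 0 -10 0 0 0 0" --pt "8 0 -5 0 0 0 0" --pt "8 0 -4 0 0 0 0" --pt "8 0 -4 0 0 0 0" --pt "8 0 0 0 0 0 0"

```text
time_s: 61.65
tcp_pos: [0.6866, -0.1562, 0.156]
ee_rot: [[-1.0, -0.001, 0.005], [-0.001, 1.0, -0.001], [-0.005, -0.001, -1.0]]
wrist_force: [4.7, 0.6, 2.3]
gripper_width: 0.128
gripper_force: 30.0
```

arm_command --pt "8 0 -3 0 0 0 0" --pt "8 0 -3 0 0 0 0" --pt "8 0 -3 0 0 0 0" --pt "8 0 -2 0 0 0 0" --pt "8 0 0 0 0 0 0"

```text
time_s: 62.15
tcp_pos: [0.6866, -0.159, 0.1559]
ee_rot: [[-1.0, -0.004, 0.005], [-0.004, 1.0, 0.01], [-0.005, 0.01, -1.0]]
wrist_force: [1.6, 22.4, 7.4]
gripper_width: 0.129
gripper_force: 30.0
```

arm_command --pt "8 0 5.5 0 0 0 0" --pt "40 0 0 0 0 0 0" --pt "40 0 0 0 0 0 0" --pt "40 0 0 0 0 0 0" --pt "40 0 0 0 0 0 0" --pt "40 0 0 -30 0 0 0" --pt "40 0 0 -45 0 0 0" --pt "40 45 0 -30 0 0 0"

```text
time_s: 62.95
tcp_pos: [0.6464, -0.1626, 0.2584]
ee_rot: [[-1.0, -0.0, 0.004], [-0.0, 1.0, -0.002], [-0.004, -0.002, -1.0]]
wrist_force: [-1.2, 0.6, 0.4]
gripper_width: 0.454
gripper_force: 0.0
```

arm_command --pt "40 45 0 0 0 0 0" --pt "40 45 0 0 0 0 0" --pt "40 45 0 0 0 0 0" --pt "40 0 0 0 0 0 0" --pt "40 0 0 0 0 0 0"

```text
time_s: 63.45
tcp_pos: [0.5076, -0.1623, 0.2585]
ee_rot: [[-1.0, 0.0, 0.003], [0.0, 1.0, -0.0], [-0.003, -0.0, -1.0]]
wrist_force: [0.5, 0.6, -0.1]
gripper_width: 0.456
gripper_force: 0.0
```

Run:
```python
from h import *
t=snap('top','t19'); s=snap('scene','s19'); print(sense()['time_s'],sense()['tcp_pos'])
# handle bar: dark column position, along y at x=.684,z=.195 in both cams
for cam,im in(('top',t),('scene',s)):
  v=[]
  for y in np.arange(-.12,-.2,-.004):
    r,c=pix(cam,[.686,y,.195]); b=cv2.getRectSubPix(im,(1,1),(float(c),float(r)))[0,0]; v.append('%d:%d'%(round(y*1000),b.sum() if 0 else int(b.astype(int).sum())))
  print(cam,' '.join(v))
# strip through pane
v=[]
for y in np.arange(.09,-.18,-.01):
    r,c=pix('top',[.688,y,.121]); b=cv2.getRectSubPix(t,(1,1),(float(c),float(r)))[0,0]; v.append('%d:%s'%(round(y*1000),b))
print(v)
print(blue(s,(170,240,250,330)))
for d in find_in('oak_mid','top')[:2]+find_in('window_handle','top')[:1]: print(d)
```

```text
63.55 [ 0.5093 -0.162   0.2579]
top -120:309 -124:307 -128:309 -132:304 -136:320 -140:422 -144:553 -148:553 -152:436 -156:184 -160:142 -164:378 -168:557 -172:544 -176:375 -180:194 -184:119 -188:179 -192:209 -196:213 -200:218
scene -120:580 -124:586 -128:590 -132:583 -136:524 -140:410 -144:264 -148:154 -152:103 -156:108 -160:154 -164:225 -168:296 -172:346 -176:378 -180:398 -184:412 -188:414 -192:405 -196:378 -200:342
['90:[166  93  34]', '80:[165  93  34]', '70:[168  94  33]', '60:[177  98  34]', '50:[177  99  34]', '40:[177  99  33]', '30:[178  99  34]', '20:[178 100  35]', '10:[177  99  34]', '0:[178  99  34]', '-10:[178 100  35]', '-20:[177 100  35]', '-30:[177  99  34]', '-40:[179 100  35]', '-50:[178 100  35]', '-60:[176  99  34]', '-70:[178 100  35]', '-80:[178  99  35]', '-90:[178 100  35]', '-100:[178 100  35]', '-110:[178  99  35]', '-120:[177  98  34]', '-130:[176  97  33]', '-140:[177 102  45]', '-150:[204 194 178]', '-160:[88 83 74]', '-170:[130 123 111]']
[]
{'location': [164.8, 310.4], 'p': 0.78}
```

```bash
python3 -c "
from station import finish_job; print(finish_job())"
```

```text
the job is handed in; nothing more can be done
None
```

I handed the job in at about 64 s: both posts were pushed fully down into the two outer sleeves, the oak strip lies centred and lengthwise on them, and the window is shut; the verdict was not shown, and that the buttons popped out is inferred from the posts' depth, not seen.

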